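Cover the bearing pot and snap the stock case shut

TASK

The yellow dust cover of the bearing pot was left out on the rubber mat. Press the orange thumb latch of the blue stock case so that its sprung lid pops open, set the cover (do not drop it) level and fully seated on the round pot inside, let go of it, and then push the lid down until it snaps shut and the latch holds it. Leave the loose things around them on the bench where they are.

Things in the scene. Friction and masses are not known exactly. Their poses are not given: they have to be found in the camera images.
- case: Blue steel stock case fixed to the bench, 170 (x) by 170 (y) by 90 mm high to its rim, walls 6 mm, with a grey lid. Origin: centre of its underside, on the bench; z up, +x from the latch side (facing the robot, up to 20 degrees askew) to the hinge side. Its parts below share these axes when the lid is shut and the latch at rest. Inside stands a round aluminium pot.
- lid (a joint): Grey lid's hinge (rad): 0 shut, 1.45 open (stop). A plate 171 mm long from the hinge, 170 wide, 8 thick. A spring drives it open and holds it at 1.45; about 2 N at its free edge moves it down, the last few mm, where it pushes the latch aside, need 6 to 10 N. Latched it reads below 0.03. Open, its free edge stands 260 mm above the bench, leaning to 64 mm on the +x side of the case's centre.
- lid_hinge (a point): Middle of the lid's hinge line, on the lid's underside: case x = +85 mm, y = 0, 90 mm above the bench; the line runs along the case's y. Turns with the lid: its -x axis points along the lid to the free edge, its z axis is the normal of the lid's outer face.
- lid_press (a point): Point on the lid's outer (upper) face where to push it shut: 140 mm from the hinge line towards the free edge, mid width. Turns with the lid; its z axis is the outward normal.
- latch (a joint): Orange thumb latch, a sprung rocker (rad): 0 at rest, grows as its pad is pushed down, 0.3 at the stop. It lets the lid go at about 0.16; springs back by itself. The closing lid pushes it aside and it snaps back over the lid's steel bar.
- latch_pad (a point): Middle of the top of the latch's ribbed orange pad at the case's front: case x = -125 mm, y = 0, 88 mm up; pad 40 (x) by 50 mm. Press straight down: 1.5 N starts it, 3 N and 6 mm frees the lid, 4 N and 11 mm is the stop. The hook beside it, 18 mm towards the lid, rises to 111 mm. The lid's edge springs up 35 mm from this point and may rest on a gripper above until that withdraws.
- pot_rim (a point): Centre of the mouth of the open aluminium pot inside the case, at the height of its rim: case x = -20 mm, y = 0, 52 mm above the bench. Mouth 82 mm inside, rim 4 mm thick (90 mm outside); z along the pot's axis, up. Seen only when the lid is open.
- cover: Loose yellow dust cover, 0.12 kg: disc 100 mm across, 6 thick; upright black knob in the middle, 24 mm across, 24 high; below it a chamfered plug 74 mm across, 8 deep, that enters the pot's mouth with 4 mm play all round. Origin: centre of the plug's underside; z up; disc top at 14 mm, knob top at 38 mm. It starts upright on the mat. Seated, its knob ends 8 mm below the shut lid.
- cover_seat (a point): On the cover's axis, at the underside of its disc (8 mm above the cover's origin). Seated, it coincides with pot_rim.
- mat: Black rubber mat, 170 x 170 x 5 mm, fixed to the bench on the other side from the case (which of the two is on the left varies). Origin: centre of its underside.
- screwdriver: Bystander, loose, to be left alone: screwdriver lying flat, length 190 mm. Origin: on its underside, near its middle.
- wrench: Bystander, loose, to be left alone: open spanner lying flat, length 180 mm. Origin: on its underside, near its middle.
- tape_roll: Bystander, loose, to be left alone: roll of brown tape lying flat, 110 x 110 x 48 mm. Origin: on its underside on the bench.
- tin: Bystander, loose, to be left alone: upright tin 66 x 66 x 100 mm. Origin: on its underside on the bench.
- bar: Bystander, loose, to be left alone: bright steel bar 200 x 30 x 30 mm. Origin: on its underside on the bench.
- mug: Bystander, loose, to be left alone: blue mug 80 x 80 x 90 (without its handle) mm. Origin: on its underside on the bench.
Mind the look-alikes: they are no part of the job. There is more than one size of the cover; the job needs the smallest.

How it is judged:
On the way, in this order (a step that is already met when the one before it is completed fails the run):
1. the latch has been pressed and the lid has popped open (value of joint lid above 1 rad), for 0.2 s.
2. with the lid open, the cover is seated level on the pot and let go (horizontal distance between cover_seat and pot_rim below 0.006 m and z of cover_seat in the frame of pot_rim between -0.003 and 0.003 m and angle between the z axis of cover_seat and the z axis of pot_rim, either way round below 0.05 rad and angle between cover_seat's own z axis and vertical below 0.3 rad and contact force between the fingers and cover below 0.05 N and value of joint lid above 1 rad and linear speed of cover below 0.03 m/s), for 0.2 s.
3. the lid is shut (value of joint lid below 0.03 rad), for 0.2 s.
At the end, for the whole second after the job is handed in: The lid is shut and held by its latch (lid joint below 0.03 rad, latch joint back below 0.08 rad); inside, the cover rests seated on the pot: the centre of its disc within 6 mm sideways and 3 mm in height of the centre of the pot's rim, and level with the rim within 0.05 rad, right way up (value of joint lid below 0.03 rad and value of joint latch below 0.08 rad and linear speed of cover below 0.03 m/s and horizontal distance between cover_seat and pot_rim below 0.006 m and z of cover_seat in the frame of pot_rim between -0.003 and 0.003 m and angle between the z axis of cover_seat and the z axis of pot_rim, either way round below 0.05 rad and angle between cover_seat's own z axis and vertical below 0.3 rad); the robot touches nothing.
It fails at once if the cover is dropped: it moves faster than 0.6 m/s while the fingers do not hold it (linear speed of cover above 0.6 m/s and contact force between the fingers and cover below 0.05 N).
It fails at once if a bystander is moved by more than 30 mm (distance of any of screwdriver, wrench, tape_roll, tin, bar, mug from where it was at the start of the episode above 0.03 m).
It also fails if it takes over 72 s, if anything falls off the work surface, if the arm or the gripper's body presses on something with over 40 N, if the wrist force passes 120 N, or if a joint passes its speed limit or range.

ROBOT

A 6-joint arm with a two-finger parallel gripper is mounted at the origin on the work surface. World frame = base frame: x ahead of the robot, y to its left, z up, the work surface at z = 0. Lengths are in m, angles in rad, forces in N, time in s.
With the tool pointing down it reaches from about 0.35 to 0.85 m from the base axis. Payload 8.1 kg.
Tool frame: the origin (TCP) lies midway between the tips of the shut fingers; the grasp point (between the pads) lies 19 mm behind it (robot.tcp_to_grasp is the distance from the TCP to the grasp point, in m); z points along the fingers, y is the direction in which the jaws open and shut (so a half turn about z gives the same grasp; the last joint's range is limited). The gripper opens to 93 mm and grips with 3 to 60 N. Pads are 15 mm wide; open, the fingers measure 128 mm over their backs; the gripper's body (75 mm by 188 mm) begins 65 mm behind the grasp point.
Start: joints at [-1.316, 0.13, 1.488, -0, 1.523, -0.085], TCP at [0.2, -0.566, 0.185] pointing down, gripper open.
Joint ranges: [-2.96, 2.96], [-0.89, 2.26], [0.02, 2.5], [-1.34, 4.48], [0, 2.73], [-2.66, 2.66]. Speed limits (rad/s): [2.39, 2.39, 2.79, 3.14, 3.14, 3.14].

INTERFACE

Orientations are given as a rotation vector (axis times angle).
In Python, from plant import robot gives the robot as it stands.
- The arm moves only by the tool send_rows, never from a script. Its argument "series" is a list of rows, each an object of numbers: "wx", "wy", "wz": the turn, a rotation vector about the world's x, y, z in rad; "dx", "dy", "dz": the shift along the world's x, y, z in cm; "fingers": the closure in counts, from 0 (fully open) to 255 (shut). In form: [{"wx": .., "wy": .., "wz": .., "dx": .., "dy": .., "dz": .., "fingers": ..}, ...]. A call has 1 to 20 rows; each row shifts and turns the pose as measured when the row begins; what a row does not reach is not made up. A row lasts 1/12 s, in which the tool goes at most 41.7 mm and 7.16 degrees, less where a joint would pass 70% of its speed; a pose out of reach is approached as far as the arm can. A call is refused whole if a number of a shift passes 4.17 or a number of a turn 0.125, either way. A call with a gripper value outside its range is refused whole. The fingers move at their own pace and stop on an object; "newtons" is the grip in N (left out, the last holds). Time passes only in rows, so rows that do not move let the fingers close. It gives the time, the measured TCP pose, the force and the opening at its end, in the units of the state.
- robot.read_state(): the state, without advancing time (a new reading comes with each control period).
- robot.read_camera(name): name is "scene" or "top"; returns the picture (480x640x3 uint8, red, green, blue); there is no depth.
- robot.camera_info(name): a dict with "intrinsics" (3x3 intrinsics, pixels), "k1" (the pictures are not rectified: a ray, as slopes to the right and down, at radius r is drawn at 1 + k1 r^2 times it, then the intrinsics apply), "extrinsics" (4x4, takes a point from world to camera coordinates). Camera axes: x right, y up, looking along -z (the intrinsics and any distortion apply to the point x, -y, -z); pixel columns grow to the right and rows downward; lengths in m; the calibration is good to about 2 mm. A picture is of the moment at which its call begins. camera_info takes no time and is no camera call.
- robot.close_job(): hands the job in, once; it reports no verdict.
The state is a dict: "t": time; "q": joint angles; "dq": joint speeds; "joint_torque": joint torques, N m; "tool_pos": TCP position; "orientation": TCP orientation; "force": force on the tool from outside, world axes, zero at the start; "wrist_torque": the same for the moment, N m; "opening": finger opening in m.
Only numpy, scipy, OpenCV 4.12 (cv2) and the standard library are available. Lean on these libraries where they do the work, as an engineer would, in place of code of your own. Each camera call takes 0.05 s, during which the arm holds its last target.

## Working session

There is one attempt and no reset: what is moved stays moved. The work goes in short steps, Python scripts to look and compute and a tool call to move; the robot and the scene stay as the last step left them, time stands still between calls to the robot, and variables do not carry over. Pictures are saved under pics/ and viewed, and the job is handed in when it is done.

Besides the shell and the picture viewer there is one more tool, called after "Call:" by a JSON object that holds its "method" and its "body". send_rows: Moves the arm, as the interface text tells. Its arguments: {"type":"object","properties":{"series":{"type":"array","items":{"type":"object","properties":{"wx":{"type":"number"},"wy":{"type":"number"},"wz":{"type":"number"},"dx":{"type":"number"},"dy":{"type":"number"},"dz":{"type":"number"},"fingers":{"type":"number"}}}},"newtons":{"type":"number"}},"required":["series"]}

```bash
ls; mkdir -p pics; cat > h.py <<'E'
import numpy as np, cv2
from plant import robot
def info(n):
    c=robot.camera_info(n); return np.array(c["intrinsics"]),float(c["k1"]),np.array(c["extrinsics"])
def ray(n,u,v):
    K,k1,E=info(n)
    d=np.array([(u-K[0,2])/K[0,0],(v-K[1,2])/K[1,1]])
    s=d.copy()
    for _ in range(30): s=d/(1+k1*(s@s))
    R=E[:3,:3];t=E[:3,3]
    return -R.T@t, R.T@np.array([s[0],-s[1],-1.0])
def on_z(n,u,v,z):
    o,d=ray(n,u,v); return o+d*(z-o[2])/d[2]
def proj(n,p):
    K,k1,E=info(n); c=E[:3,:3]@np.array(p)+E[:3,3]
    s=np.array([c[0],-c[1]])/-c[2]; s=s*(1+k1*(s@s))
    return K[0,0]*s[0]+K[0,2],K[1,1]*s[1]+K[1,2]
def tri(n1,a,n2,b):
    o1,d1=ray(n1,*a);o2,d2=ray(n2,*b)
    A=np.stack([d1,-d2],1);x=np.linalg.lstsq(A,o2-o1,rcond=None)[0]
    p,q=o1+d1*x[0],o2+d2*x[1]; return (p+q)/2,np.linalg.norm(p-q)
def snap(n,f):
    im=np.array(robot.read_camera(n)); cv2.imwrite(f"pics/{f}.png",im[:,:,::-1]); return im
E
python3 - <<'E'
from h import *
for n in("scene","top"):
    snap(n,n+"0"); K,k,E=info(n); print(n,K.tolist(),k,(-E[:3,:3].T@E[:3,3]).round(3))
s=robot.read_state(); print(s)
E
```

```text
pics
scene [[482.1827642162602, 0.0, 317.3368243967779], [0.0, 482.1827642162602, 230.7023106152816], [0.0, 0.0, 1.0]] -0.09288536302935688 [1.165 0.303 0.928]
top [[481.24196164169194, 0.0, 313.5902887944914], [0.0, 481.24196164169194, 235.26903491327857], [0.0, 0.0, 1.0]] -0.013163089895625838 [0.368 0.012 1.484]
{'t': 0.1, 'q': array([-1.31638348e+00,  1.31078204e-01,  1.48914744e+00,  1.12045196e-05,
        1.52300793e+00, -8.54247314e-02]), 'dq': array([ 0.00062297, -0.00262967, -0.00225675,  0.00149431, -0.00189943,
        0.00060457]), 'joint_torque': array([ 5.66575836e-04, -5.61342430e+01, -4.93094444e+01,  7.70346215e-02,
        2.91812432e-02, -6.35149490e-05]), 'tool_pos': array([ 0.19987018, -0.56513663,  0.18400944]), 'orientation': array([-3.09473671e+00, -5.30973073e-01,  1.99907508e-04]), 'force': array([-0.82258029,  0.26762186, -0.37531605]), 'wrist_torque': array([-0.01904875,  0.02234275,  0.01786596]), 'opening': 0.0931704750008102}
```

View pics/scene0.png

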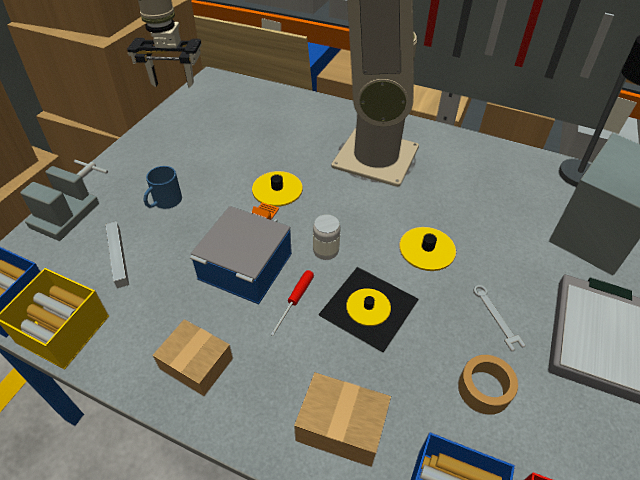

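View pics/top0.png

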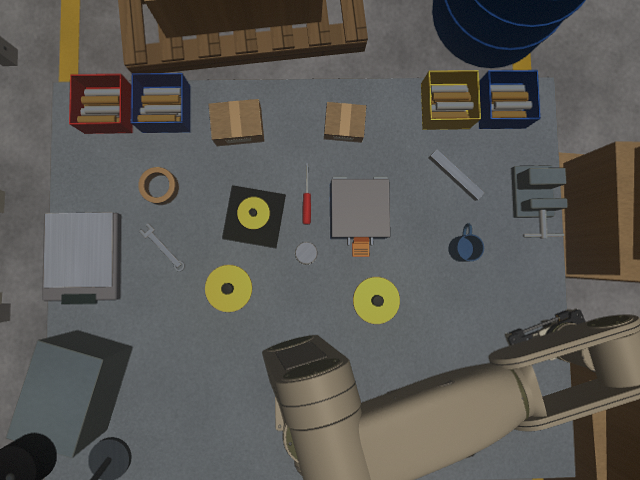

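The pictures show three yellow covers. In top they are at (253,212) on the mat, (228,288) and (377,300). The case is at top (361,208) with its orange latch at (361,247). I'll measure all of these now.

```bash
python3 - <<'E'
from h import *
top=cv2.imread("pics/top0.png");sc=cv2.imread("pics/scene0.png")
def blobs(im,lo,hi,amin):
    h=cv2.cvtColor(im,cv2.COLOR_BGR2HSV);m=cv2.inRange(h,np.array(lo),np.array(hi))
    cs,_=cv2.findContours(m,cv2.RETR_EXTERNAL,cv2.CHAIN_APPROX_NONE)
    return [c for c in cs if cv2.contourArea(c)>amin]
for n,im in(("top",top),("scene",sc)):
    for c in blobs(im,(24,150,120),(34,255,255),150):
        if len(c)<5: continue
        pts=[on_z(n,p[0][0],p[0][1],.005+.014) for p in c]
        P=np.array(pts)[:,:2].astype(np.float32); (cx,cy),r=cv2.minEnclosingCircle(P)
        # algebraic fit
        A=np.c_[2*P,np.ones(len(P))];s=np.linalg.lstsq(A,(P**2).sum(1),rcond=None)[0]
        print("yel",n,cv2.boundingRect(c),s[:2].round(4),"R",np.sqrt(s[2]+s[0]**2+s[1]**2).round(4))
    for c in blobs(im,(5,150,100),(16,255,255),60):
        x=cv2.boundingRect(c)
        m=cv2.minAreaRect(c);print("or",n,x,cv2.contourArea(c),m, on_z(n,*m[0],.09).round(4))
# mat
for n,im in(("top",top),):
    for c in blobs(im,(0,0,0),(180,255,45),1500):
        m=cv2.minAreaRect(c);print("dark",n,m,[on_z(n,*p,.005)[:2].round(3).tolist() for p in cv2.boxPoints(m)])
cv2.imwrite("pics/c1.png",cv2.resize(top[150:330,190:420],None,fx=3.4,fy=3.3,interpolation=cv2.INTER_CUBIC))
cv2.imwrite("pics/c2.png",cv2.resize(sc[160:360,170:470],None,fx=2.6,fy=2.6,interpolation=cv2.INTER_CUBIC))
E
```

```text
yel top (205, 265, 47, 47) [0.3189 0.2427] R 0.0684
yel top (237, 197, 33, 32) [0.5459 0.1664] R 0.0477
or top (352, 237, 17, 19) 269.5 ((360.0, 246.0), (18.0, 16.0), 90.0) [ 0.435  -0.1506  0.09  ]
yel scene (0, 369, 26, 41) [ 1.0438 -0.4295] R 0.0301
yel scene (346, 288, 45, 37) [0.5464 0.1679] R 0.0491
yel scene (0, 268, 95, 78) [ 0.8514 -0.5109] R 0.0919
yel scene (400, 227, 56, 43) [0.3177 0.2446] R 0.0696
yel scene (252, 171, 50, 35) [ 0.2734 -0.2027] R 0.0691
or scene (252, 203, 27, 16) 222.0 ((264.61767578125, 210.02944946289062), (24.98116683959961, 12.854386329650879), 14.03624439239502) [ 0.4308 -0.1522  0.09  ]
or scene (191, 0, 158, 32) 361.0 ((269.6537170410156, 14.668834686279297), (160.01954650878906, 3.987187385559082), 10.477425575256348) [-0.6272 -0.6953  0.09  ]
dark top ((27.999996185302734, 456.0), (55.99999237060547, 45.99999237060547), -0.0) [[-0.235, 0.924], [-0.101, 0.926], [-0.104, 0.76], [-0.237, 0.758]]
dark top ((253.64260864257812, 216.02516174316406), (54.45273208618164, 53.93137741088867), 10.007980346679688) [[0.471, 0.263], [0.635, 0.233], [0.603, 0.068], [0.439, 0.099]]
dark top ((246.87057495117188, 58.944305419921875), (8.470100402832031, 238.3144073486328), 83.85888671875) [[1.013, 0.557], [1.09, -0.192], [1.062, -0.194], [0.986, 0.554]]
dark top ((530.0, 12.0), (24.0, 106.0), 90.0) [[1.228, -0.559], [1.228, -0.908], [1.147, -0.903], [1.148, -0.556]]
dark top ((500.80572509765625, 26.439483642578125), (116.58689880371094, 39.39946365356445), 12.665063858032227) [[1.118, -0.433], [1.247, -0.466], [1.161, -0.835], [1.032, -0.799]]
dark top ((477.192138671875, 41.16416549682617), (114.31661987304688, 47.18115234375), 24.128402709960938) [[1.097, -0.354], [1.241, -0.422], [1.083, -0.755], [0.941, -0.684]]
```

View pics/c1.png

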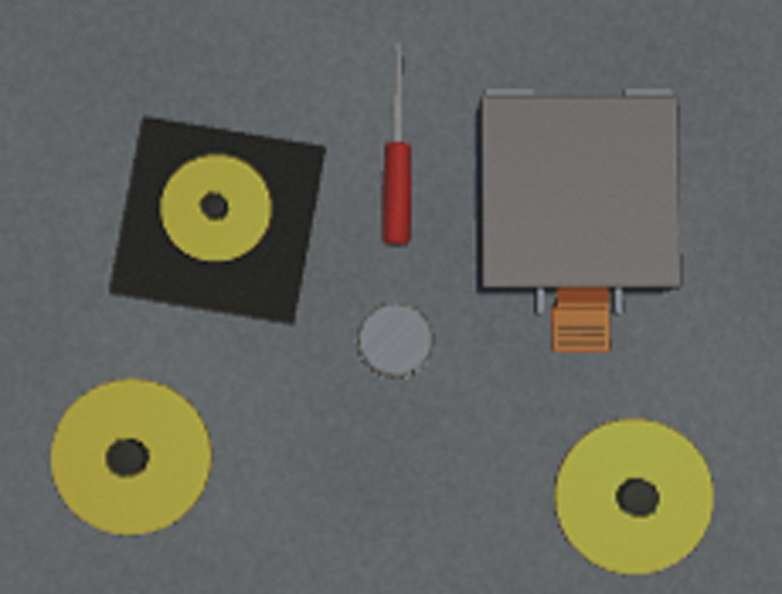

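View pics/c2.png

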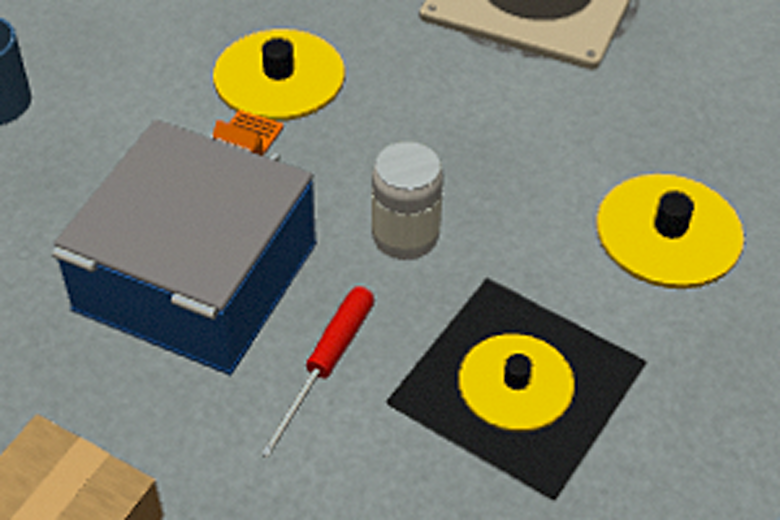

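The crops confirm it. The cover on the mat, at top (253,212), measures about 100 mm across, and the two lying off the mat measure about 140 mm. The mat one is therefore the right cover. Next I'll measure its knob and the lid outline.

```bash
cat > case.py <<'E'
from h import *
E
python3 - <<'E'
from h import *
top=cv2.imread("pics/top0.png");sc=cv2.imread("pics/scene0.png")
# lid in top: flood fill
for n,im,seed in(("top",top,(360,205)),("scene",sc,(240,240))):
    g=cv2.GaussianBlur(im,(3,3),0)
    m=np.zeros((482,642),np.uint8)
    cv2.floodFill(g,m,seed,0,(9,)*3,(9,)*3,4|cv2.FLOODFILL_MASK_ONLY|cv2.FLOODFILL_FIXED_RANGE|(255<<8))
    m=cv2.morphologyEx(m[1:-1,1:-1],cv2.MORPH_CLOSE,np.ones((5,5)))
    m=cv2.morphologyEx(m,cv2.MORPH_OPEN,np.ones((9,9)))
    c=max(cv2.findContours(m,0,cv2.CHAIN_APPROX_NONE)[0],key=cv2.contourArea)
    P=np.array([on_z(n,p[0][0],p[0][1],.098)[:2] for p in c],np.float32)
    r=cv2.minAreaRect(P); print(n,cv2.boundingRect(c),"lid rect",r,cv2.boxPoints(r).round(4).tolist())
# knob
cs={}
for n,im,(x,y,w,h) in(("top",top,(240,200,28,28)),("scene",sc,(352,290,34,32))):
    g=cv2.cvtColor(im,cv2.COLOR_BGR2HSV)[y:y+h,x:x+w,2]
    m=((g<90)*255).astype(np.uint8)
    c=max(cv2.findContours(m,0,cv2.CHAIN_APPROX_NONE)[0],key=cv2.contourArea)
    b=cv2.boundingRect(c); M=cv2.moments(c);print(n,b[0]+x,b[1]+y,b[2:],M['m10']/M['m00']+x,M['m01']/M['m00']+y, on_z(n,M['m10']/M['m00']+x,M['m01']/M['m00']+y,.031).round(4))
print(proj("top",(.546,.167,.019)),proj("scene",(.546,.167,.019)),proj("scene",(.546,.167,.043)))
E
```

```text
top (333, 180, 57, 56) lid rect ((0.5469394326210022, -0.1550830900669098), (0.16317175328731537, 0.16112247109413147), 89.08745574951172) [[0.4650999903678894, -0.2354000061750412], [0.6262000203132629, -0.2379000037908554], [0.6287999749183655, -0.07479999959468842], [0.4677000045776367, -0.0722000002861023]]
scene (196, 208, 89, 67) lid rect ((0.5436383485794067, -0.1542665958404541), (0.16793783009052277, 0.17223215103149414), 89.59388732910156) [[0.4569000005722046, -0.23759999871253967], [0.6291999816894531, -0.23880000412464142], [0.630299985408783, -0.07090000063180923], [0.45809999108314514, -0.06970000267028809]]
top 249 208 (8, 9) 252.4625 211.9125 [0.5465 0.1666 0.031 ]
scene 364 296 (10, 14) 368.5979381443299 302.5412371134021 [0.5456 0.1676 0.031 ]
(np.float64(252.7457866289469), np.float64(212.56434379601683)) (np.float64(367.8121832487259), np.float64(305.619930375008)) (np.float64(368.77223615456916), np.float64(299.4985380653573))
```

The lid outline is about 170 mm square, as specified. The case centre is near (0.545, -0.155) with a yaw of about -0.7°. The cover is at (0.546, 0.167), and both cameras agree within 2 mm. Next comes the move to the latch.

```bash
cat >> h.py <<'E'
from scipy.spatial.transform import Rotation as Ro
def st():
    s=robot.read_state(); R=Ro.from_rotvec(s["orientation"]).as_matrix()
    print("t",round(s["t"],2),"p",s["tool_pos"].round(4),"z",R[:,2].round(3),"y",R[:,1].round(3),"F",s["force"].round(2),"op",round(s["opening"],4),"q",s["q"].round(2)); return s,R
def need(target,yaw=-0.012):
    s,R=st(); y=np.array([-np.sin(yaw),np.cos(yaw),0]); 
    if R[:,1]@y<0:y=-y
    z=np.array([0,0,-1.]);x=np.cross(y,z);T=np.stack([x,y,z],1)
    print("shift cm",((np.array(target)-s["tool_pos"])*100).round(2),"turn",Ro.from_matrix(T@R.T).as_rotvec().round(4))
E
python3 -c "
from h import *
need((.415,-.153,.2))"
```

```text
t 0.1 p [ 0.1999 -0.5651  0.184 ] z [-0.     0.002 -1.   ] y [ 0.333 -0.943 -0.002] F [-0.82  0.27 -0.38] op 0.0932 q [-1.32  0.13  1.49  0.    1.52 -0.09]
shift cm [21.51 41.21  1.6 ] turn [-1.600e-03 -1.000e-04 -3.518e-01]
```

Call:
{"method": "send_rows", "body": {"series": [{"dx":1.3,"dy":2.6,"dz":0.3,"wz":-0.022,"fingers":255},{"dx":1.3,"dy":2.6,"dz":0.3,"wz":-0.022,"fingers":255},{"dx":1.3,"dy":2.6,"dz":0.3,"wz":-0.022,"fingers":255},{"dx":1.3,"dy":2.6,"dz":0.3,"wz":-0.022,"fingers":255},{"dx":1.3,"dy":2.6,"dz":0.3,"wz":-0.022,"fingers":255},{"dx":1.3,"dy":2.6,"wz":-0.022,"fingers":255},{"dx":1.3,"dy":2.6,"wz":-0.022,"fingers":255},{"dx":1.3,"dy":2.6,"wz":-0.022,"fingers":255},{"dx":1.3,"dy":2.6,"wz":-0.022,"fingers":255},{"dx":1.3,"dy":2.6,"wz":-0.022,"fingers":255},{"dx":1.3,"dy":2.6,"wz":-0.022,"fingers":255},{"dx":1.3,"dy":2.6,"wz":-0.022,"fingers":255},{"dx":1.3,"dy":2.6,"wz":-0.022,"fingers":255},{"dx":1.3,"dy":2.6,"wz":-0.022,"fingers":255},{"dx":1.3,"dy":2.6,"wz":-0.022,"fingers":255},{"dx":1.3,"dy":2.6,"wz":-0.022,"fingers":255}]}}

```text
schema error: expected keys wx, wy, wz, dx, dy, dz, fingers
```

```bash
python3 -c "
from h import *
need((.415,-.153,.11))"
```

```text
t 0.1 p [ 0.1999 -0.5651  0.184 ] z [-0.     0.002 -1.   ] y [ 0.333 -0.943 -0.002] F [-0.82  0.27 -0.38] op 0.0932 q [-1.32  0.13  1.49  0.    1.52 -0.09]
shift cm [21.51 41.21 -7.4 ] turn [-1.600e-03 -1.000e-04 -3.518e-01]
```

All seven keys are needed in every row.

Call:
{"method": "send_rows", "body": {"series": [{"wx":0,"wy":0,"wz":-0.022,"dx":1.3,"dy":2.6,"dz":0.3,"fingers":255},{"wx":0,"wy":0,"wz":-0.022,"dx":1.3,"dy":2.6,"dz":0.3,"fingers":255},{"wx":0,"wy":0,"wz":-0.022,"dx":1.3,"dy":2.6,"dz":0.3,"fingers":255},{"wx":0,"wy":0,"wz":-0.022,"dx":1.3,"dy":2.6,"dz":0.3,"fingers":255},{"wx":0,"wy":0,"wz":-0.022,"dx":1.3,"dy":2.6,"dz":0.3,"fingers":255},{"wx":0,"wy":0,"wz":-0.022,"dx":1.3,"dy":2.6,"dz":0,"fingers":255},{"wx":0,"wy":0,"wz":-0.022,"dx":1.3,"dy":2.6,"dz":0,"fingers":255},{"wx":0,"wy":0,"wz":-0.022,"dx":1.3,"dy":2.6,"dz":0,"fingers":255},{"wx":0,"wy":0,"wz":-0.022,"dx":1.3,"dy":2.6,"dz":0,"fingers":255},{"wx":0,"wy":0,"wz":-0.022,"dx":1.3,"dy":2.6,"dz":0,"fingers":255},{"wx":0,"wy":0,"wz":-0.022,"dx":1.3,"dy":2.6,"dz":0,"fingers":255},{"wx":0,"wy":0,"wz":-0.022,"dx":1.3,"dy":2.6,"dz":0,"fingers":255},{"wx":0,"wy":0,"wz":-0.022,"dx":1.3,"dy":2.6,"dz":0,"fingers":255},{"wx":0,"wy":0,"wz":-0.022,"dx":1.3,"dy":2.6,"dz":0,"fingers":255},{"wx":0,"wy":0,"wz":-0.022,"dx":1.3,"dy":2.6,"dz":0,"fingers":255},{"wx":0,"wy":0,"wz":-0.022,"dx":1.3,"dy":2.6,"dz":0,"fingers":255}]}}

```text
t: 1.43
tool_pos: [0.4071, -0.1293, 0.1904]
orientation: [-3.128, 0.061, 0.006]
force: [-0.2, -0.1, -0.1]
opening: 0.0006
```

```bash
python3 -c "
from h import *
need((.415,-.153,.11))"
```

```text
t 1.43 p [ 0.4071 -0.1293  0.1904] z [-0.004  0.013 -1.   ] y [-0.039 -0.999 -0.013] F [-0.21 -0.1  -0.1 ] op 0.0006 q [-0.44 -0.35  1.92  0.01  1.58  1.17]
shift cm [ 0.79 -2.37 -8.04] turn [-0.0131 -0.0041  0.0268]
```

Call:
{"method": "send_rows", "body": {"series": [{"wx":-0.007,"wy":-0.002,"wz":0.013,"dx":0.4,"dy":-1.2,"dz":-0.5,"fingers":255},{"wx":-0.006,"wy":-0.002,"wz":0.013,"dx":0.4,"dy":-1.2,"dz":-1.5,"fingers":255},{"wx":0,"wy":0,"wz":0,"dx":0,"dy":0,"dz":-2.0,"fingers":255},{"wx":0,"wy":0,"wz":0,"dx":0,"dy":0,"dz":-2.0,"fingers":255},{"wx":0,"wy":0,"wz":0,"dx":0,"dy":0,"dz":-1.5,"fingers":255},{"wx":0,"wy":0,"wz":0,"dx":0,"dy":0,"dz":0,"fingers":255}]}}

```text
t: 1.93
tool_pos: [0.4179, -0.1481, 0.1122]
orientation: [3.142, 0.002, 0.003]
force: [-1.4, 1.1, 0.2]
opening: 0.0005
```

```bash
python3 -c "
from h import *
need((.415,-.153,.090))
a=snap('scene','s1')[150:270,200:350];b=snap('top','t1')[200:290,310:420]
cv2.imwrite('pics/s1c.png',np.vstack([cv2.resize(x[:,:,::-1],(780,600))[::1][::2] for x in (a,b)]))"
```

```text
t 1.93 p [ 0.4179 -0.1481  0.1122] z [ 0.002 -0.    -1.   ] y [ 0.002 -1.     0.   ] F [-1.43  1.09  0.25] op 0.0005 q [-0.46 -0.26  2.    0.    1.41  1.11]
shift cm [-0.29 -0.49 -2.22] turn [ 0.      0.0021 -0.0135]
```

View pics/s1c.png

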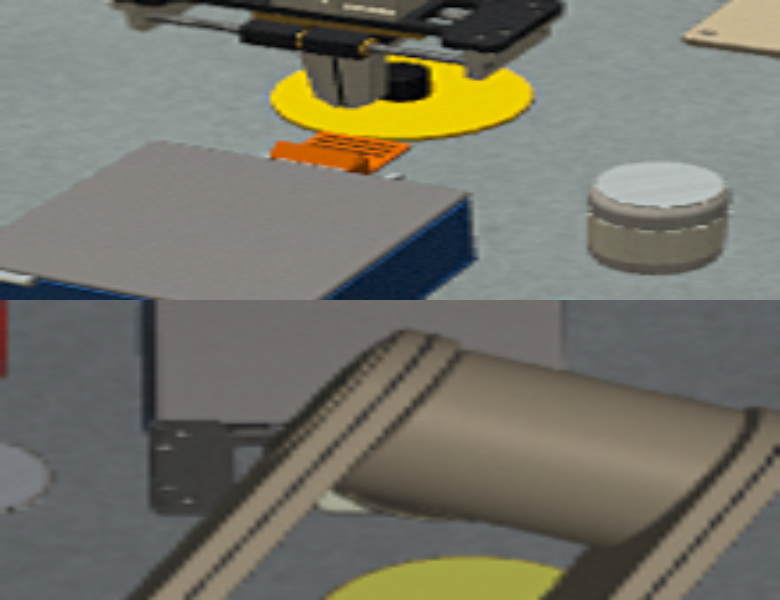

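The fingers are above the pad. Pressing now.

Call:
{"method": "send_rows", "body": {"series": [{"wx":0,"wy":0,"wz":0,"dx":-0.3,"dy":-0.5,"dz":-0.5,"fingers":255},{"wx":0,"wy":0,"wz":0,"dx":0,"dy":0,"dz":-1.0,"fingers":255},{"wx":0,"wy":0,"wz":0,"dx":0,"dy":0,"dz":-0.7,"fingers":255},{"wx":0,"wy":0,"wz":0,"dx":0,"dy":0,"dz":-0.4,"fingers":255},{"wx":0,"wy":0,"wz":0,"dx":0,"dy":0,"dz":-0.4,"fingers":255},{"wx":0,"wy":0,"wz":0,"dx":0,"dy":0,"dz":-0.3,"fingers":255}]}}

```text
t: 2.53
tool_pos: [0.4188, -0.1568, 0.0843]
orientation: [3.136, 0.0, 0.019]
force: [0.2, 0.2, -0.3]
opening: 0.0006
```

```bash
python3 -c "
from h import *
need((.415,-.153,.080))
snap('scene','s2')"
```

```text
t 2.53 p [ 0.4188 -0.1568  0.0843] z [ 0.012 -0.005 -1.   ] y [ 0.    -1.     0.005] F [ 0.16  0.24 -0.28] op 0.0006 q [-0.47 -0.24  2.03  0.    1.34  1.1 ]
shift cm [-0.38  0.38 -0.43] turn [ 0.0054  0.0122 -0.0122]
```

View pics/s2.png

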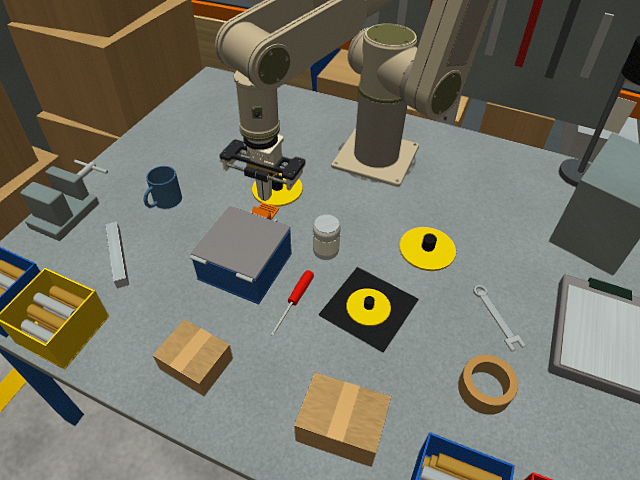

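Call:
{"method": "send_rows", "body": {"series": [{"wx":0.005,"wy":0.012,"wz":-0.012,"dx":-0.2,"dy":0.3,"dz":-0.4,"fingers":255},{"wx":0,"wy":0,"wz":0,"dx":0,"dy":0,"dz":-0.4,"fingers":255},{"wx":0,"wy":0,"wz":0,"dx":0,"dy":0,"dz":-0.3,"fingers":255}]}}

```text
t: 2.83
tool_pos: [0.4168, -0.1534, 0.0725]
orientation: [-3.142, 0.02, 0.001]
force: [0.7, 0.1, -0.3]
opening: 0.0006
```

```bash
python3 -c "
from h import *
need((.415,-.153,.080))
cv2.imwrite('pics/s3c.png',cv2.resize(snap('scene','s3')[100:300,160:400][:,:,::-1],(720,600)))"
```

```text
t 2.83 p [ 0.4168 -0.1534  0.0725] z [-0.001  0.    -1.   ] y [-0.013 -1.    -0.   ] F [ 0.73  0.11 -0.29] op 0.0006 q [-0.47 -0.22  2.04 -0.    1.33  1.12]
shift cm [-0.18  0.04  0.75] turn [-0.     -0.0008  0.001 ]
```

View pics/s3c.png

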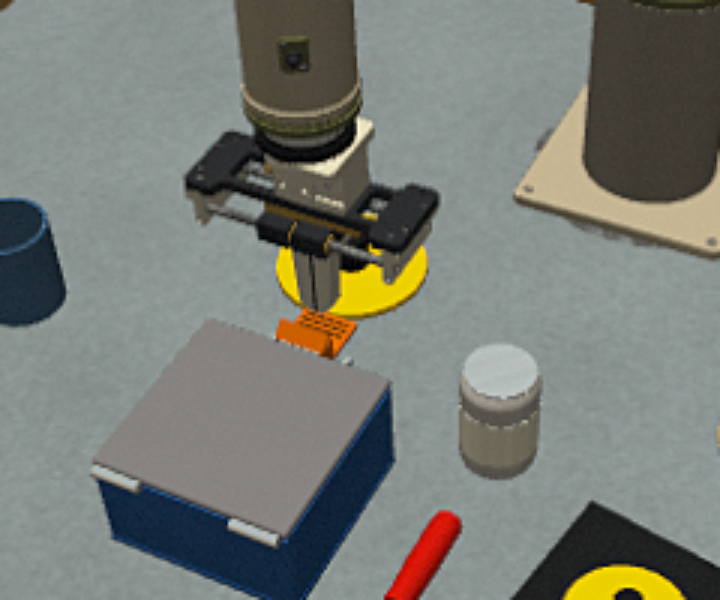

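```bash
python3 -c "
from h import *
s,R=st(); print(proj('scene',s['tool_pos']),proj('top',s['tool_pos']))
c=np.array([.5455,-.155,0]);yaw=-.012;Rz=Ro.from_euler('z',yaw).as_matrix()
for p in [(-.125,0,.088),(-.145,.025,.088),(-.145,-.025,.088),(-.105,.025,.088),(-.107,0,.111),(-.086,.085,.098),(-.086,-.085,.098),(.085,.085,.098),(.085,-.085,.098)]: print(p,(c+Rz@p).round(4),np.round(proj('scene',c+Rz@p),1),np.round(proj('top',c+Rz@p),1))
sc=cv2.imread('pics/scene0.png')
cv2.imwrite('pics/a.png',cv2.resize(sc[190:240,220:300],(800,500)))
t=cv2.imread('pics/top0.png')
cv2.imwrite('pics/b.png',cv2.resize(t[170:265,320:400],(500,594)))
"
```

```text
t 2.88 p [ 0.4163 -0.1532  0.0718] z [-0.002  0.001 -1.   ] y [-0.013 -1.    -0.001] F [ 1.04  0.64 -0.69] op 0.0008 q [-0.47 -0.22  2.04 -0.    1.32  1.12]
(np.float64(267.4613087768962), np.float64(211.41440267235555)) (np.float64(360.3244257558544), np.float64(252.6406263238897))
(-0.125, 0, 0.088) [ 0.4205 -0.1535  0.088 ] [266.2 207.8] [361. 251.]
(-0.145, 0.025, 0.088) [ 0.4008 -0.1283  0.088 ] [278.7 205.7] [352.5 257.9]
(-0.145, -0.025, 0.088) [ 0.4002 -0.1783  0.088 ] [261.3 200. ] [369.7 257.8]
(-0.105, 0.025, 0.088) [ 0.4408 -0.1287  0.088 ] [271.2 216. ] [352.4 244.2]
(-0.107, 0, 0.111) [ 0.4385 -0.1537  0.111 ] [262.  205.7] [361.9 244.4]
(-0.086, 0.085, 0.098) [ 0.4605 -0.069   0.098 ] [289.4 225.7] [331.9 237.5]
(-0.086, -0.085, 0.098) [ 0.4585 -0.239   0.098 ] [228.3 204.8] [390.6 237.3]
(0.085, 0.085, 0.098) [ 0.6315 -0.071   0.098 ] [254.  277.4] [331.4 179. ]
(0.085, -0.085, 0.098) [ 0.6295 -0.241   0.098 ] [188.8 252.1] [389.6 178.9]
```

View pics/a.png

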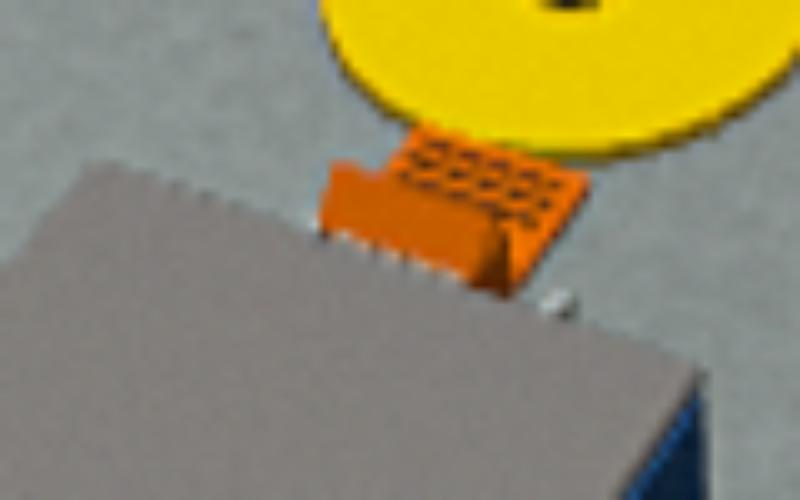

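View pics/b.png

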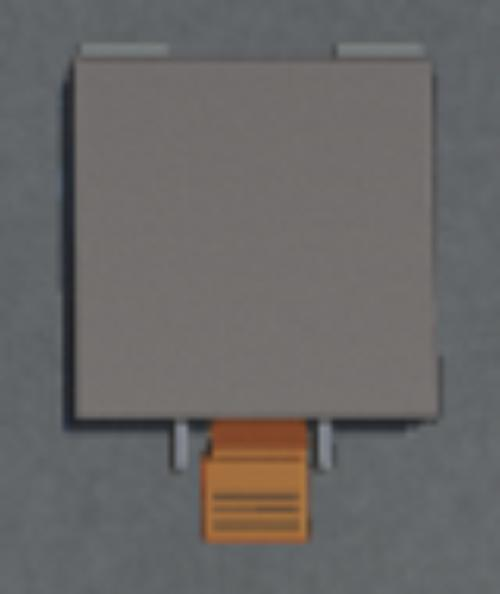

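```bash
python3 -c "
from h import *
print(proj('scene',(.4179,-.1481,.1122)))
sc=cv2.imread('pics/s1.png')
cv2.imwrite('pics/a.png',cv2.resize(sc[160:230,220:310],(774,600)))
sc=cv2.imread('pics/s3.png')
cv2.imwrite('pics/b.png',cv2.resize(sc[160:230,220:310],(774,600)))
"
```

```text
(np.float64(267.94319918993995), np.float64(200.71811870720413))
```

View pics/a.png

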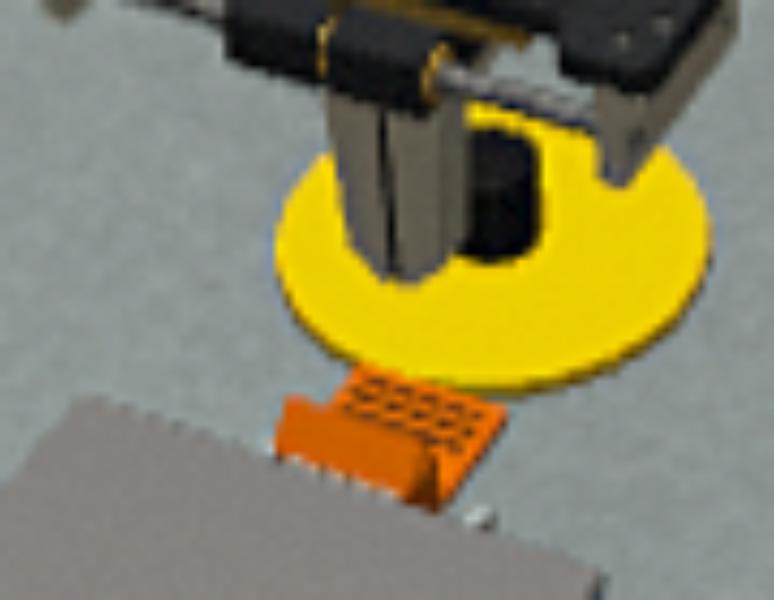

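View pics/b.png

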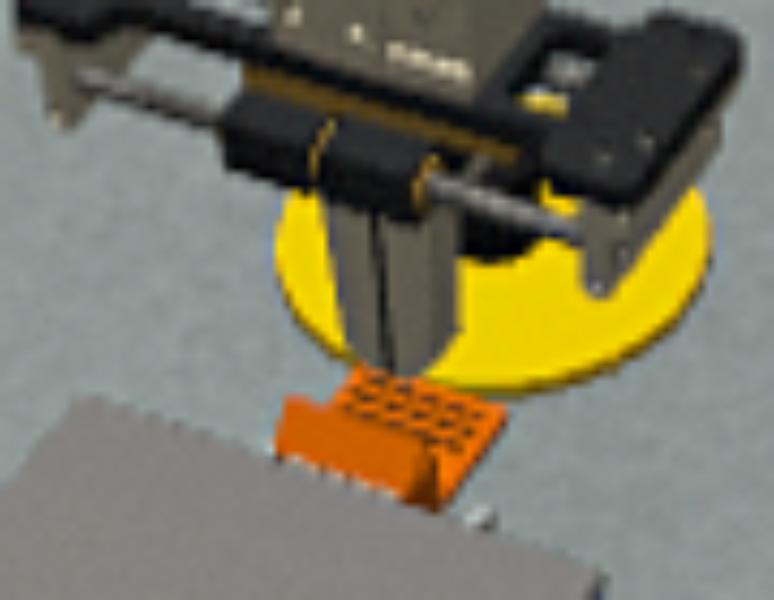

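The finger tips appear about 8 px higher in the picture than the reported TCP projects. I'll check this offset against the start picture and the gripper features in top before going on.

```bash
python3 -c "
from h import *
# start: tips with opening .093 along tool y (.333,-.943,0)
p=np.array([.19987,-.56514,.18401]);y=np.array([.333,-.943,0])
for k in(-1,1):
  for r in (.0466,.064): print(k,r,np.round(proj('scene',p+k*r*y),1))
print(proj('scene',p), proj('top',p))
sc=cv2.imread('pics/scene0.png')
cv2.imwrite('pics/a.png',cv2.resize(sc[20:110,110:220],(733,600)))
cv2.imwrite('pics/b.png',cv2.resize(cv2.imread('pics/top0.png')[280:380,460:600],(800,571)))
"
```

```text
-1 0.0466 [190.4  96.3]
-1 0.064 [196.2  96.5]
1 0.0466 [159.5  95.2]
1 0.064 [153.8  95.1]
(np.float64(174.87807456060403), np.float64(95.75059385943266)) (np.float64(519.1549333161797), np.float64(328.68568590202403))
```

View pics/a.png

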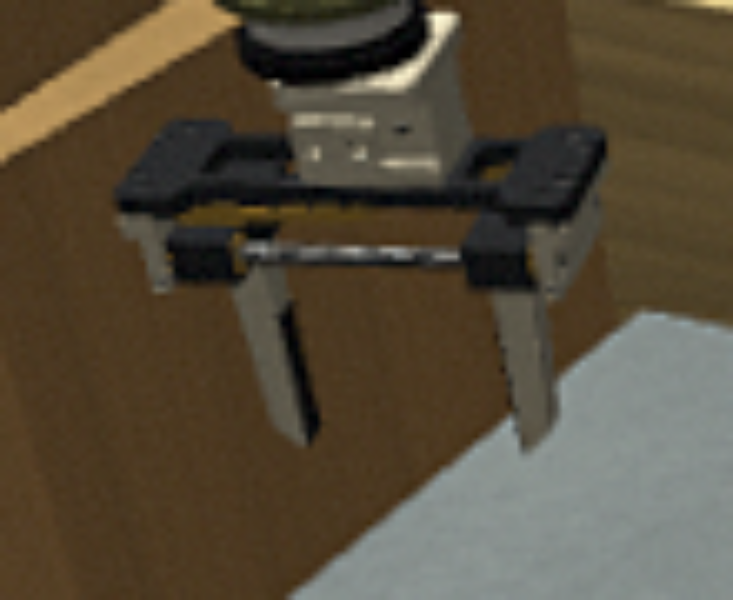

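View pics/b.png

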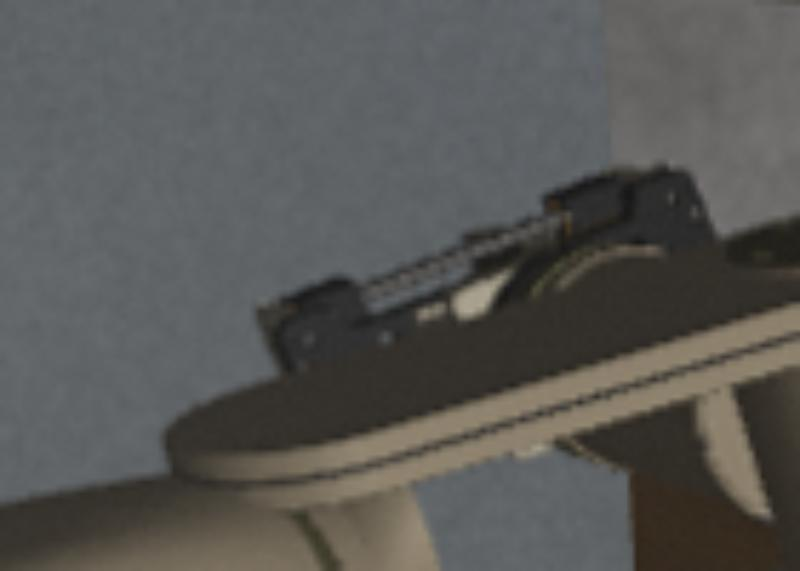

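```bash
python3 -c "
from h import *
p=np.array([.19987,-.56514,.18401]);y=np.array([.333,-.943,0])
for h in(.0,.03,.06,.09,.12,.15):
  q=p+[0,0,h]; print(h,'axis top',np.round(proj('top',q)),'ends top',np.round(proj('top',q+.094*y)),np.round(proj('top',q-.094*y)),'scene',np.round(proj('scene',q)),'ends',np.round(proj('scene',q+.094*y)),np.round(proj('scene',q-.094*y)))
p=np.array([.4163,-.1532,.0718])
for h in(0,.03,.06,.09,.12,.15):
  q=p+[0,0,h]; print(h,'top',np.round(proj('top',q)),'ends',np.round(proj('top',q+[0,.094,0])),np.round(proj('scene',q)))
snap('top','t3')
cv2.imwrite('pics/b.png',cv2.resize(cv2.imread('pics/t3.png')[200:300,300:430],(780,600)))
"
```

```text
0.0 axis top [519. 329.] ends top [551. 316.] [487. 341.] scene [175.  96.] ends [144.  95.] [206.  97.]
0.03 axis top [524. 330.] ends top [557. 317.] [491. 343.] scene [173.  87.] ends [142.  86.] [205.  88.]
0.06 axis top [529. 332.] ends top [563. 319.] [496. 345.] scene [171.  77.] ends [139.  76.] [203.  78.]
0.09 axis top [535. 333.] ends top [569. 320.] [501. 346.] scene [169.  68.] ends [137.  67.] [202.  69.]
0.12 axis top [541. 335.] ends top [576. 321.] [506. 348.] scene [167.  58.] ends [134.  57.] [200.  58.]
0.15 axis top [547. 336.] ends top [583. 322.] [511. 350.] scene [165.  47.] ends [131.  47.] [198.  48.]
0 top [360. 253.] ends [328. 253.] [267. 211.]
0.03 top [362. 252.] ends [329. 253.] [267. 203.]
0.06 top [363. 252.] ends [329. 252.] [266. 194.]
0.09 top [364. 251.] ends [330. 252.] [265. 185.]
0.12 top [366. 251.] ends [331. 252.] [264. 175.]
0.15 top [367. 251.] ends [331. 251.] [263. 165.]
```

View pics/b.png

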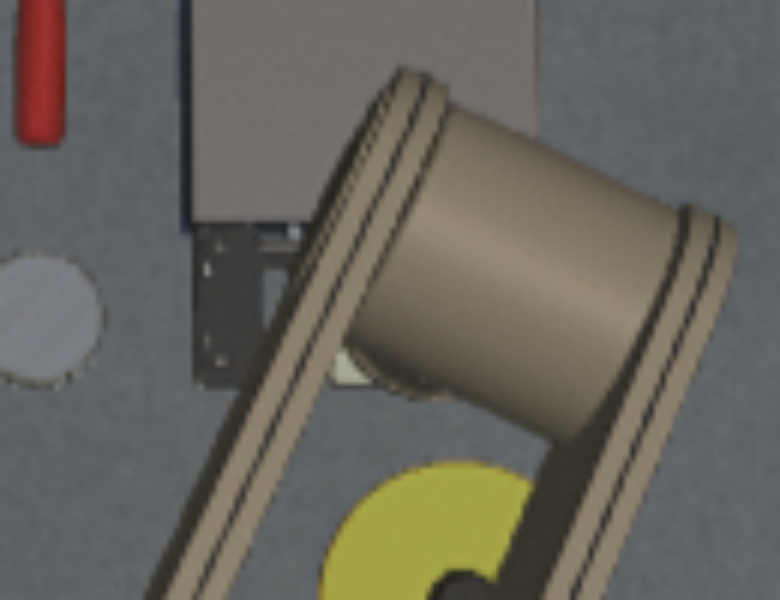

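In top the gripper's x and y agree with the state. Only the height differs, by about 28 mm: the tips appear near z≈0.10, which fits the lack of contact force. I'll go down in small steps and use the contact with the pad to settle it.

Call:
{"method": "send_rows", "body": {"series": [{"wx":0,"wy":0,"wz":0,"dx":0,"dy":0,"dz":-0.3,"fingers":255},{"wx":0,"wy":0,"wz":0,"dx":0,"dy":0,"dz":-0.3,"fingers":255},{"wx":0,"wy":0,"wz":0,"dx":0,"dy":0,"dz":-0.2,"fingers":255}]}}

```text
t: 3.18
tool_pos: [0.4169, -0.1534, 0.0641]
orientation: [3.141, -0.02, -0.001]
force: [0.4, 0.7, 0.5]
opening: 0.0006
```

```bash
python3 -c "
from h import *
need((.415,-.153,.080))"
```

```text
t 3.18 p [ 0.4169 -0.1534  0.0641] z [-0. -0. -1.] y [-0.013 -1.     0.   ] F [0.42 0.66 0.52] op 0.0006 q [-0.47 -0.21  2.04 -0.    1.31  1.12]
shift cm [-0.19  0.04  1.59] turn [ 0.0001 -0.0005  0.0005]
```

Call:
{"method": "send_rows", "body": {"series": [{"wx":0,"wy":0,"wz":0,"dx":0,"dy":0,"dz":-0.3,"fingers":255},{"wx":0,"wy":0,"wz":0,"dx":0,"dy":0,"dz":-0.2,"fingers":255}]}}

```text
t: 3.35
tool_pos: [0.417, -0.1535, 0.0587]
orientation: [3.141, -0.02, -0.0]
force: [-0.1, 0.7, 0.1]
opening: 0.0004
```

```bash
python3 -c "
from h import *
need((.415,-.153,.080))"
```

```text
t 3.35 p [ 0.417  -0.1535  0.0587] z [-0. -0. -1.] y [-0.013 -1.     0.   ] F [-0.09  0.67  0.05] op 0.0004 q [-0.47 -0.2   2.05 -0.    1.3   1.12]
shift cm [-0.2   0.05  2.13] turn [ 0.0002 -0.0002  0.0005]
```

Call:
{"method": "send_rows", "body": {"series": [{"wx":0,"wy":0,"wz":0,"dx":0,"dy":0,"dz":-0.2,"fingers":255},{"wx":0,"wy":0,"wz":0,"dx":0,"dy":0,"dz":-0.2,"fingers":255}]}}

```text
t: 3.52
tool_pos: [0.4169, -0.1535, 0.0542]
orientation: [3.141, -0.02, -0.001]
force: [-2.3, -0.4, 6.0]
opening: 0.0006
```

```bash
python3 -c "
from h import *
need((.415,-.153,.080))
cv2.imwrite('pics/s4c.png',cv2.resize(snap('scene','s4')[160:230,220:310][:,:,::-1],(774,600)))"
```

```text
t 3.52 p [ 0.4169 -0.1535  0.0542] z [-0. -0. -1.] y [-0.012 -1.     0.   ] F [-2.33 -0.37  6.02] op 0.0006 q [-0.47 -0.2   2.05 -0.    1.29  1.12]
shift cm [-0.19  0.05  2.58] turn [ 0.0002 -0.0004  0.0005]
```

View pics/s4c.png

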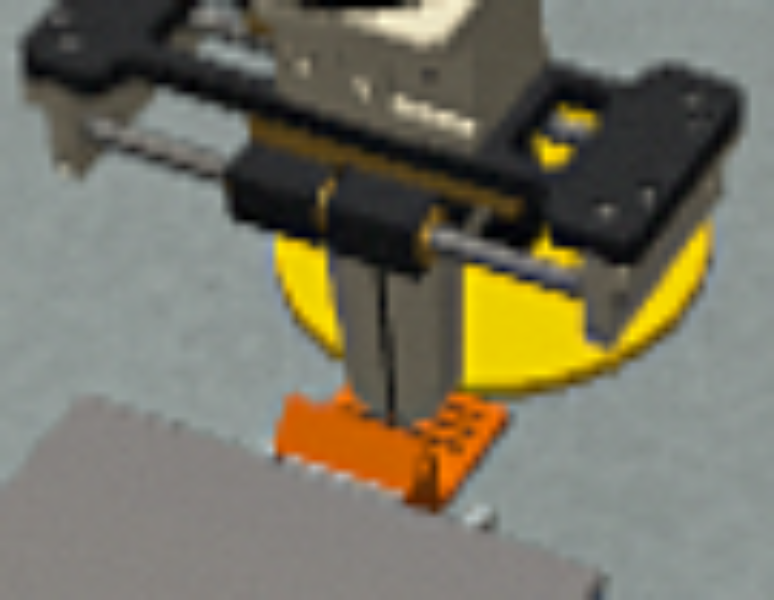

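The tips touched the pad at a reported z of about 0.057, so they sit 30 mm above the reported TCP. I'll carry that offset from here and keep pressing.

Call:
{"method": "send_rows", "body": {"series": [{"wx":0,"wy":0,"wz":0,"dx":0,"dy":0,"dz":-0.3,"fingers":255},{"wx":0,"wy":0,"wz":0,"dx":0,"dy":0,"dz":-0.3,"fingers":255},{"wx":0,"wy":0,"wz":0,"dx":0,"dy":0,"dz":-0.1,"fingers":255}]}}

```text
t: 3.82
tool_pos: [0.415, -0.1538, 0.047]
orientation: [3.141, -0.02, -0.007]
force: [-4.5, 0.2, 6.1]
opening: 0.0004
```

```bash
python3 -c "
from h import *
need((.415,-.153,.080))
snap('scene','s5')"
```

```text
t 3.82 p [ 0.415  -0.1538  0.047 ] z [-0.004 -0.001 -1.   ] y [-0.012 -1.     0.001] F [-4.48  0.17  6.11] op 0.0004 q [-0.47 -0.19  2.06 -0.    1.27  1.12]
shift cm [0.   0.08 3.3 ] turn [ 0.0005 -0.0045  0.0005]
```

View pics/s5.png

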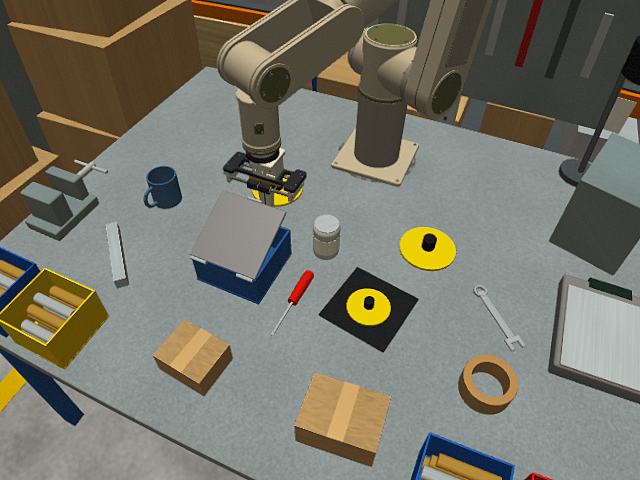

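The lid has been released and is resting on the gripper. I'll withdraw backwards and then up.

Call:
{"method": "send_rows", "body": {"series": [{"wx":0,"wy":0,"wz":0,"dx":-1.5,"dy":0,"dz":0.5,"fingers":255},{"wx":0,"wy":0,"wz":0,"dx":-2.5,"dy":0,"dz":0.7,"fingers":255},{"wx":0,"wy":0,"wz":0,"dx":-2.5,"dy":0,"dz":1.0,"fingers":255},{"wx":0,"wy":0,"wz":0,"dx":-0.5,"dy":0,"dz":3.0,"fingers":255},{"wx":0,"wy":0,"wz":0,"dx":0,"dy":0.5,"dz":4.0,"fingers":150},{"wx":0,"wy":0,"wz":0,"dx":0,"dy":2,"dz":4.0,"fingers":150},{"wx":0,"wy":0,"wz":0,"dx":0,"dy":3,"dz":4.0,"fingers":150},{"wx":0,"wy":0,"wz":0,"dx":0,"dy":2,"dz":1.0,"fingers":150}]}}

```text
t: 4.53
tool_pos: [0.3356, -0.081, 0.2193]
orientation: [-3.135, 0.029, 0.023]
force: [1.4, -0.5, -0.4]
opening: 0.0224
```

```bash
python3 -c "
from h import *
need((.546,.167,.08))
snap('scene','s6');snap('top','t6')"
```

```text
t 4.53 p [ 0.3356 -0.081   0.2193] z [-0.015  0.007 -1.   ] y [-0.019 -1.    -0.006] F [ 1.39 -0.45 -0.39] op 0.0224 q [-0.39 -0.6   2.05  0.    1.71  1.2 ]
shift cm [ 21.04  24.8  -13.93] turn [-0.0067 -0.0149  0.0066]
```

View pics/s6.png

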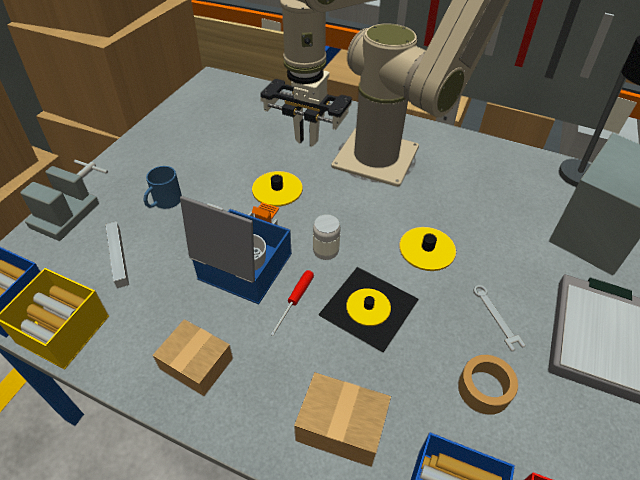

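View pics/t6.png

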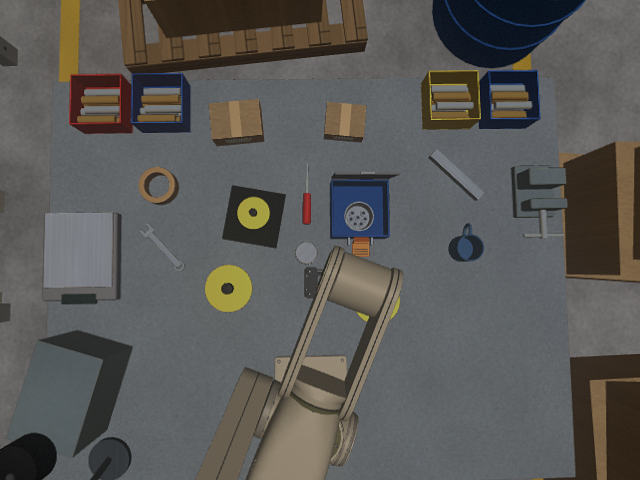

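The lid is open and the pot shows in top at (359,216). I'll fit its rim.

```bash
python3 - <<'E'
from h import *
t=cv2.imread("pics/t6.png"); 
h=cv2.cvtColor(t,cv2.COLOR_BGR2HSV)
x,y,w,hh=334,185,52,50
roi=h[y:y+hh,x:x+w]; m=((roi[:,:,1]<70)&(roi[:,:,2]>95)).astype(np.uint8)*255
c=max(cv2.findContours(m,0,cv2.CHAIN_APPROX_NONE)[0],key=cv2.contourArea)
P=np.array([on_z("top",p[0][0]+x,p[0][1]+y,.052)[:2] for p in c])
A=np.c_[2*P,np.ones(len(P))];s=np.linalg.lstsq(A,(P**2).sum(1),rcond=None)[0]
print(len(c),s[:2].round(4),np.sqrt(s[2]+s[0]**2+s[1]**2).round(4),cv2.minEnclosingCircle(P.astype(np.float32)))
big=cv2.resize(t[180:250,325:395],(600,600),interpolation=cv2.INTER_CUBIC)
def draw(c,r,z,col):
    for a in np.linspace(0,6.28,90):
        u,v=proj("top",(c[0]+r*np.cos(a),c[1]+r*np.sin(a),z)); cv2.circle(big,(int((u+.5-325)*600/70),int((v+.5-180)*600/70)),1,col,-1)
draw(s[:2],.045,.052,(0,0,255)); draw((.5255,-.1547),.045,.052,(0,255,0))
cv2.imwrite("pics/pot.png",big)
E
```

```text
178 [ 0.5265 -0.1524] 0.0405 ((0.5273093581199646, -0.1526603251695633), 0.044799596071243286)
```

View pics/pot.png

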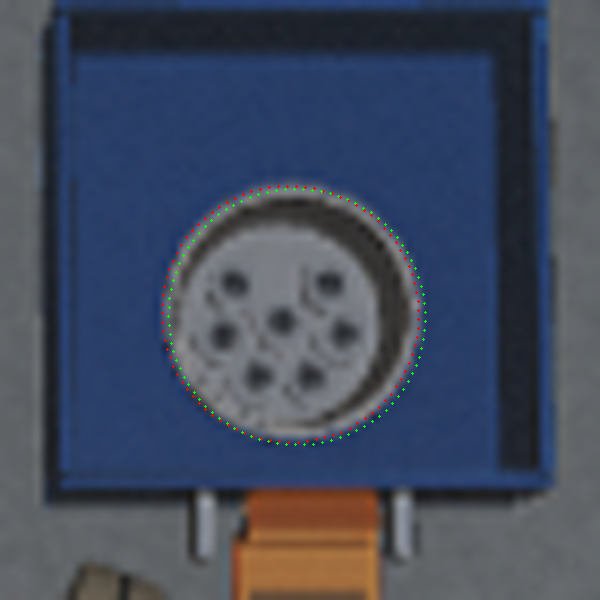

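The pot is at about (0.527, -0.153). The model predicted (0.5255, -0.1547), so they agree within 2 mm. Moving to above the cover.

Call:
{"method": "send_rows", "body": {"series": [{"wx":-0.003,"wy":-0.007,"wz":0.003,"dx":1.5,"dy":1.8,"dz":0,"fingers":90},{"wx":-0.003,"wy":-0.007,"wz":0.003,"dx":1.7,"dy":2.0,"dz":0,"fingers":90},{"wx":0,"wy":0,"wz":0,"dx":1.7,"dy":2.0,"dz":0,"fingers":90},{"wx":0,"wy":0,"wz":0,"dx":1.7,"dy":2.0,"dz":0,"fingers":90},{"wx":0,"wy":0,"wz":0,"dx":1.7,"dy":2.0,"dz":0,"fingers":90},{"wx":0,"wy":0,"wz":0,"dx":1.7,"dy":2.0,"dz":0,"fingers":90},{"wx":0,"wy":0,"wz":0,"dx":1.7,"dy":2.0,"dz":0,"fingers":90},{"wx":0,"wy":0,"wz":0,"dx":1.7,"dy":2.0,"dz":0,"fingers":90},{"wx":0,"wy":0,"wz":0,"dx":1.7,"dy":2.0,"dz":0,"fingers":90},{"wx":0,"wy":0,"wz":0,"dx":1.7,"dy":2.0,"dz":0,"fingers":90},{"wx":0,"wy":0,"wz":0,"dx":1.7,"dy":2.0,"dz":-1.0,"fingers":90},{"wx":0,"wy":0,"wz":0,"dx":0.5,"dy":0.5,"dz":-2.0,"fingers":90},{"wx":0,"wy":0,"wz":0,"dx":0,"dy":0,"dz":-1.0,"fingers":90},{"wx":0,"wy":0,"wz":0,"dx":0,"dy":0,"dz":0,"fingers":90}]}}

```text
t: 5.8
tool_pos: [0.5319, 0.147, 0.1554]
orientation: [3.135, -0.013, -0.022]
force: [-1.1, -0.2, -0.1]
opening: 0.0602
```

```bash
python3 -c "
from h import *
need((.546,.167,-.0075))"
```

```text
t 5.8 p [0.5319 0.147  0.1554] z [-0.014 -0.006 -1.   ] y [-0.008 -1.     0.006] F [-1.06 -0.2  -0.09] op 0.0602 q [ 0.18  0.03  1.65 -0.    1.48  1.76]
shift cm [  1.41   2.   -16.29] turn [ 0.0059 -0.0143 -0.0037]
```

Descend partway while correcting, then check.

Call:
{"method": "send_rows", "body": {"series": [{"wx":0.003,"wy":-0.007,"wz":-0.002,"dx":0.7,"dy":1.0,"dz":-1.0,"fingers":90},{"wx":0.003,"wy":-0.007,"wz":-0.002,"dx":0.7,"dy":1.0,"dz":-2.0,"fingers":90},{"wx":0,"wy":0,"wz":0,"dx":0,"dy":0,"dz":-2.0,"fingers":90},{"wx":0,"wy":0,"wz":0,"dx":0,"dy":0,"dz":-2.5,"fingers":90},{"wx":0,"wy":0,"wz":0,"dx":0,"dy":0,"dz":-2.0,"fingers":90},{"wx":0,"wy":0,"wz":0,"dx":0,"dy":0,"dz":-1.0,"fingers":90},{"wx":0,"wy":0,"wz":0,"dx":0,"dy":0,"dz":0,"fingers":90}]}}

```text
t: 6.38
tool_pos: [0.5436, 0.1597, 0.0457]
orientation: [3.139, -0.026, -0.004]
force: [0.2, -0.1, -0.0]
opening: 0.0604
```

```bash
python3 -c "
from h import *
need((.546,.167,-.0075))
cv2.imwrite('pics/s7c.png',cv2.resize(snap('scene','s7')[220:350,300:440][:,:,::-1],(646,600)))"
```

```text
t 6.38 p [0.5436 0.1597 0.0457] z [-0.002 -0.002 -1.   ] y [-0.017 -1.     0.002] F [ 0.22 -0.07 -0.04] op 0.0604 q [ 0.2   0.15  1.72 -0.    1.27  1.78]
shift cm [ 0.24  0.73 -5.32] turn [ 0.0023 -0.0024  0.0046]
```

View pics/s7c.png

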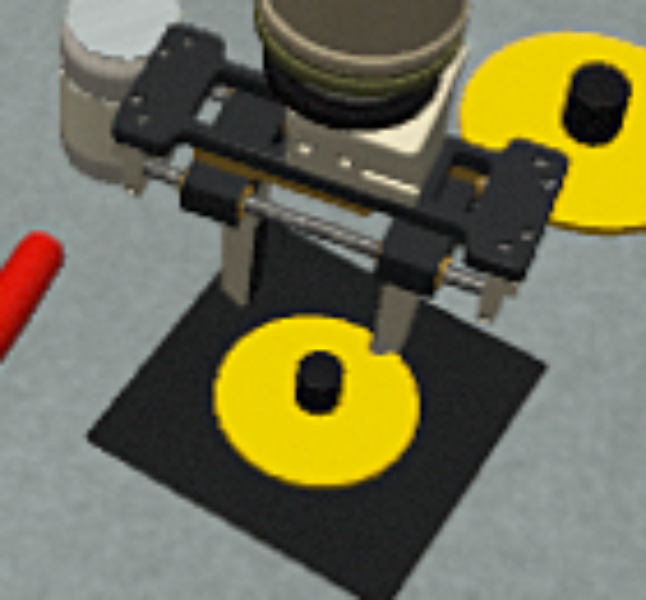

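```bash
python3 -c "
from h import *
for z in(.0457,.070,.0757,.08): print(proj('scene',(.5436,.1597,z)))"
```

```text
(np.float64(366.16284191184496), np.float64(296.8935689445988))
(np.float64(367.11988945805047), np.float64(290.4443399046557))
(np.float64(367.34888294627234), np.float64(288.89920125619244))
(np.float64(367.5227884267512), np.float64(287.72524658192896))
```

Call:
{"method": "send_rows", "body": {"series": [{"wx":0.002,"wy":-0.002,"wz":0.004,"dx":0.2,"dy":0.5,"dz":-0.5,"fingers":90},{"wx":0,"wy":0,"wz":0,"dx":0,"dy":0.2,"dz":-1.0,"fingers":90},{"wx":0,"wy":0,"wz":0,"dx":0,"dy":0,"dz":-1.0,"fingers":90},{"wx":0,"wy":0,"wz":0,"dx":0,"dy":0,"dz":-1.0,"fingers":90},{"wx":0,"wy":0,"wz":0,"dx":0,"dy":0,"dz":0,"fingers":90}]}}

```text
t: 6.85
tool_pos: [0.5505, 0.1674, 0.0147]
orientation: [-3.14, 0.021, -0.015]
force: [-0.6, -0.6, -0.1]
opening: 0.0603
```

```bash
python3 -c "
from h import *
need((.546,.167,-.0075))
cv2.imwrite('pics/s8c.png',cv2.resize(snap('scene','s8')[250:330,320:410][:,:,::-1],(675,600)))"
```

```text
t 6.85 p [0.5505 0.1674 0.0147] z [ 0.009  0.002 -1.   ] y [-0.013 -1.    -0.002] F [-0.6  -0.64 -0.1 ] op 0.0603 q [ 0.21  0.2   1.73 -0.    1.2   1.79]
shift cm [-0.45 -0.04 -2.22] turn [-0.0017  0.0094  0.0011]
```

View pics/s8c.png

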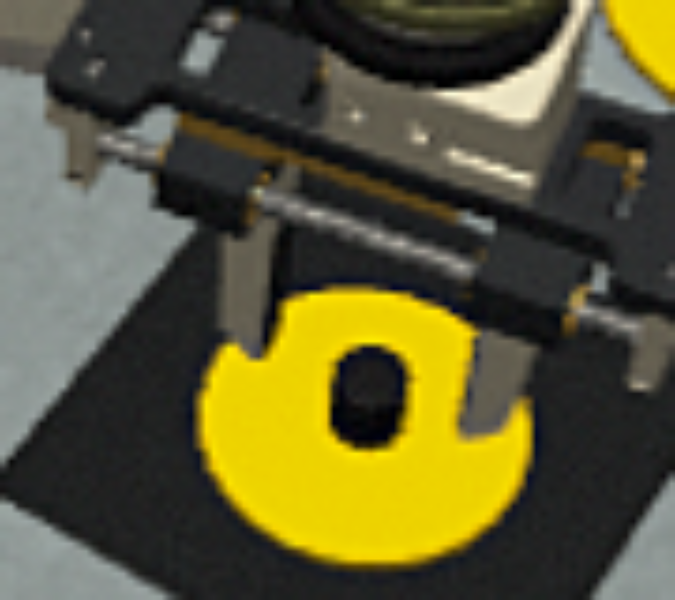

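Call:
{"method": "send_rows", "body": {"series": [{"wx":0,"wy":0.009,"wz":0,"dx":-0.4,"dy":0,"dz":-0.6,"fingers":90},{"wx":0,"wy":0,"wz":0,"dx":0,"dy":0,"dz":-0.6,"fingers":90},{"wx":0,"wy":0,"wz":0,"dx":0,"dy":0,"dz":-0.5,"fingers":90},{"wx":0,"wy":0,"wz":0,"dx":0,"dy":0,"dz":0,"fingers":90}]}}

```text
t: 7.23
tool_pos: [0.5472, 0.1677, -0.0022]
orientation: [-3.139, 0.02, -0.002]
force: [-0.9, -0.2, 0.5]
opening: 0.0603
```

```bash
python3 -c "
from h import *
need((.546,.167,-.0075))
"
```

```text
t 7.23 p [ 0.5472  0.1677 -0.0022] z [ 0.001  0.002 -1.   ] y [-0.013 -1.    -0.002] F [-0.87 -0.25  0.54] op 0.0603 q [0.21 0.22 1.74 0.   1.18 1.79]
shift cm [-0.12 -0.07 -0.53] turn [-0.0022  0.0014  0.0008]
```

Call:
{"method": "send_rows", "body": {"newtons": 15, "series": [{"wx":0,"wy":0,"wz":0,"dx":-0.1,"dy":0,"dz":-0.4,"fingers":90},{"wx":0,"wy":0,"wz":0,"dx":0,"dy":0,"dz":0,"fingers":90}]}}

```text
t: 7.4
tool_pos: [0.5459, 0.1677, -0.0069]
orientation: [-3.14, 0.02, -0.001]
force: [-0.4, 0.6, -0.1]
opening: 0.06
```

```bash
python3 -c "
from h import *
need((.546,.167,-.0075))
cv2.imwrite('pics/s9c.png',cv2.resize(snap('scene','s9')[250:330,320:410][:,:,::-1],(675,600)))"
```

```text
t 7.4 p [ 0.5459  0.1677 -0.0069] z [ 0.001  0.002 -1.   ] y [-0.013 -1.    -0.002] F [-0.42  0.61 -0.14] op 0.06 q [0.21 0.23 1.75 0.   1.17 1.79]
shift cm [ 0.01 -0.07 -0.06] turn [-0.002   0.0009  0.0008]
```

View pics/s9c.png

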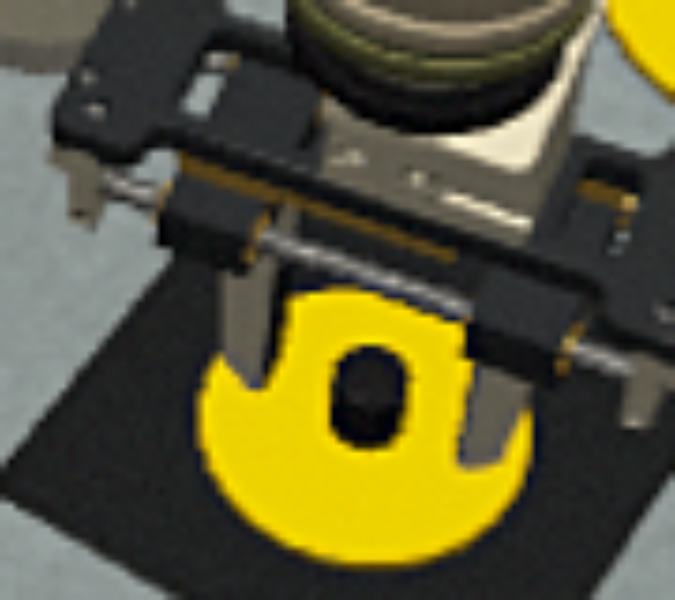

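The tips straddle the knob just above the disc, with the tip midpoint at about (369,307). Closing now.

Call:
{"method": "send_rows", "body": {"newtons": 15, "series": [{"wx":0,"wy":0,"wz":0,"dx":0,"dy":0,"dz":0,"fingers":255},{"wx":0,"wy":0,"wz":0,"dx":0,"dy":0,"dz":0,"fingers":255},{"wx":0,"wy":0,"wz":0,"dx":0,"dy":0,"dz":0,"fingers":255},{"wx":0,"wy":0,"wz":0,"dx":0,"dy":0,"dz":0,"fingers":255},{"wx":0,"wy":0,"wz":0,"dx":0,"dy":0,"dz":0,"fingers":255},{"wx":0,"wy":0,"wz":0,"dx":0,"dy":0,"dz":0,"fingers":255}]}}

```text
t: 7.95
tool_pos: [0.5475, 0.1679, -0.005]
orientation: [-3.139, 0.02, -0.006]
force: [0.1, -0.5, -0.2]
opening: 0.0245
```

```bash
python3 -c "
from h import *
need((.546,.167,-.0075))
"
```

```text
t 7.95 p [ 0.5475  0.1679 -0.005 ] z [ 0.004  0.003 -1.   ] y [-0.013 -1.    -0.003] F [ 0.07 -0.54 -0.19] op 0.0245 q [0.21 0.23 1.74 0.   1.17 1.79]
shift cm [-0.15 -0.09 -0.25] turn [-0.0026  0.004   0.0009]
```

The opening is 24.5 mm, so the knob (24 mm) is held. Firm the grip and lift.

Call:
{"method": "send_rows", "body": {"newtons": 30, "series": [{"wx":0,"wy":0,"wz":0,"dx":0,"dy":0,"dz":0,"fingers":255},{"wx":0,"wy":0,"wz":0,"dx":0,"dy":0,"dz":0.5,"fingers":255},{"wx":0,"wy":0,"wz":0,"dx":0,"dy":0,"dz":1.5,"fingers":255},{"wx":0,"wy":0,"wz":0,"dx":0,"dy":0,"dz":2.5,"fingers":255},{"wx":0,"wy":0,"wz":0,"dx":0,"dy":0,"dz":2.5,"fingers":255},{"wx":0,"wy":0,"wz":0,"dx":0,"dy":0,"dz":2.5,"fingers":255},{"wx":0,"wy":0,"wz":0,"dx":0,"dy":0,"dz":2.5,"fingers":255},{"wx":0,"wy":0,"wz":0,"dx":0,"dy":0,"dz":2.5,"fingers":255},{"wx":0,"wy":0,"wz":0,"dx":0,"dy":0,"dz":2.5,"fingers":255},{"wx":0,"wy":0,"wz":0,"dx":0,"dy":0,"dz":1.5,"fingers":255},{"wx":0,"wy":0,"wz":0,"dx":0,"dy":0,"dz":0,"fingers":255}]}}

```text
t: 8.87
tool_pos: [0.5405, 0.1665, 0.1865]
orientation: [-3.141, 0.02, 0.009]
force: [0.6, 0.4, -0.1]
opening: 0.0231
```

```bash
python3 -c "
from h import *
need((.529,-.152,.19))
cv2.imwrite('pics/s10c.png',cv2.resize(snap('scene','s10')[180:330,280:440][:,:,::-1],(640,600)))
"
```

```text
t 8.87 p [0.5405 0.1665 0.1865] z [-0.006  0.001 -1.   ] y [-0.013 -1.    -0.001] F [ 0.6   0.38 -0.1 ] op 0.0231 q [0.21 0.04 1.58 0.   1.53 1.79]
shift cm [ -1.15 -31.85   0.35] turn [-0.0006 -0.0058  0.0009]
```

View pics/s10c.png

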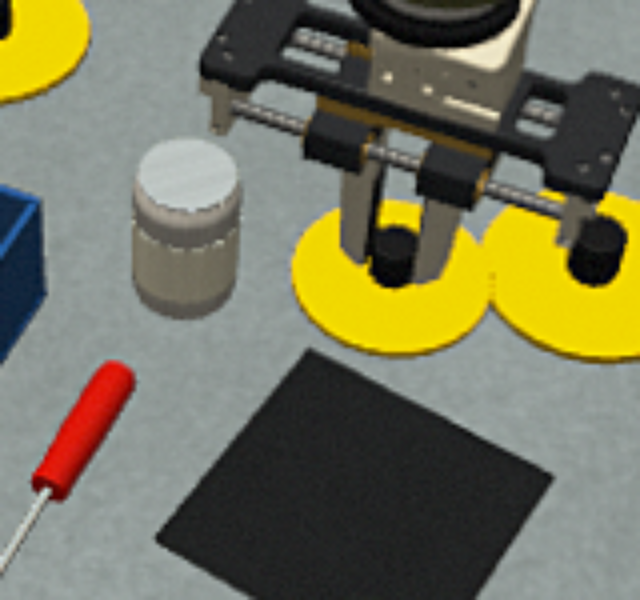

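The cover is lifted and hangs level in the picture. Carrying it over the pot.

Call:
{"method": "send_rows", "body": {"series": [{"wx":0,"wy":-0.005,"wz":0,"dx":-0.1,"dy":-1.0,"dz":0,"fingers":255},{"wx":0,"wy":0,"wz":0,"dx":-0.1,"dy":-2.0,"dz":0,"fingers":255},{"wx":0,"wy":0,"wz":0,"dx":-0.1,"dy":-2.5,"dz":0,"fingers":255},{"wx":0,"wy":0,"wz":0,"dx":-0.1,"dy":-2.5,"dz":0,"fingers":255},{"wx":0,"wy":0,"wz":0,"dx":-0.1,"dy":-2.5,"dz":0,"fingers":255},{"wx":0,"wy":0,"wz":0,"dx":-0.1,"dy":-2.5,"dz":0,"fingers":255},{"wx":0,"wy":0,"wz":0,"dx":-0.1,"dy":-2.5,"dz":0,"fingers":255},{"wx":0,"wy":0,"wz":0,"dx":-0.1,"dy":-2.5,"dz":0,"fingers":255},{"wx":0,"wy":0,"wz":0,"dx":-0.1,"dy":-2.5,"dz":0,"fingers":255},{"wx":0,"wy":0,"wz":0,"dx":-0.1,"dy":-2.5,"dz":0,"fingers":255},{"wx":0,"wy":0,"wz":0,"dx":0,"dy":-2.5,"dz":0,"fingers":255},{"wx":0,"wy":0,"wz":0,"dx":0,"dy":-2.5,"dz":0,"fingers":255},{"wx":0,"wy":0,"wz":0,"dx":0,"dy":-2.0,"dz":0,"fingers":255},{"wx":0,"wy":0,"wz":0,"dx":0,"dy":-1.0,"dz":0,"fingers":255},{"wx":0,"wy":0,"wz":0,"dx":0,"dy":0,"dz":0,"fingers":255}]}}

```text
t: 10.17
tool_pos: [0.5064, -0.1622, 0.1529]
orientation: [-3.137, 0.016, 0.067]
force: [0.3, -0.2, -0.9]
opening: 0.0233
```

```bash
python3 -c "
from h import *
need((.529,-.152,.10))
snap('scene','s11');snap('top','t11')
"
```

```text
t 10.17 p [ 0.5064 -0.1622  0.1529] z [-0.043  0.004 -0.999] y [-0.01  -1.    -0.004] F [ 0.31 -0.19 -0.93] op 0.0233 q [-0.4   0.01  1.67 -0.01  1.5   1.19]
shift cm [ 2.26  1.02 -5.29] turn [-0.0044 -0.0428 -0.0016]
```

View pics/s11.png

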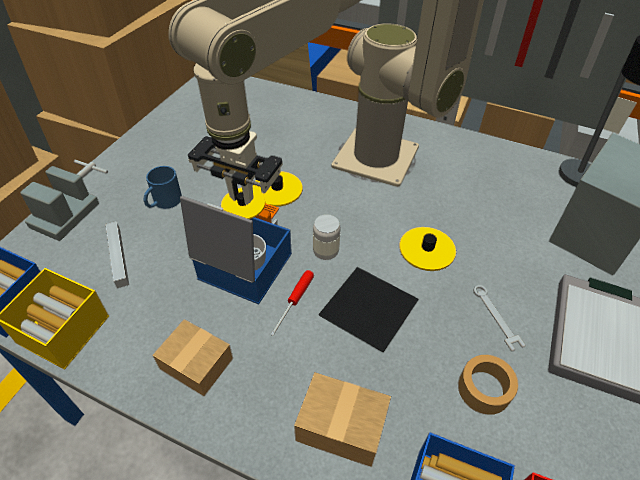

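View pics/t11.png

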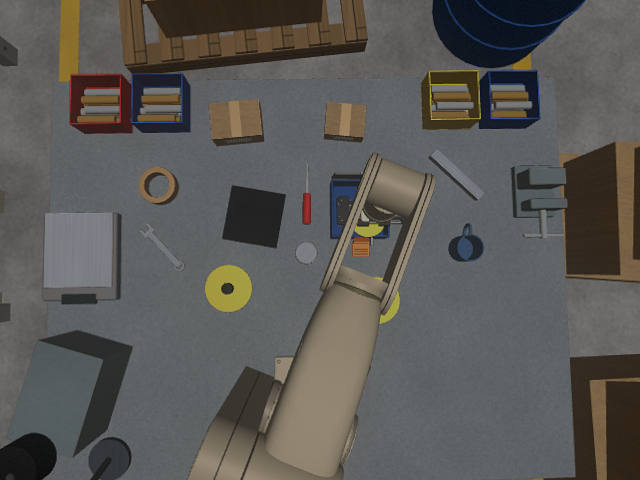

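The move drifted, so I'll correct the position and level the tool.

Call:
{"method": "send_rows", "body": {"series": [{"wx":-0.002,"wy":-0.022,"wz":-0.001,"dx":1.0,"dy":0.5,"dz":0,"fingers":255},{"wx":-0.002,"wy":-0.021,"wz":0,"dx":1.2,"dy":0.5,"dz":0,"fingers":255},{"wx":0,"wy":0,"wz":0,"dx":0,"dy":0,"dz":0,"fingers":255},{"wx":0,"wy":0,"wz":0,"dx":0,"dy":0,"dz":0,"fingers":255}]}}

```text
t: 10.6
tool_pos: [0.5314, -0.1444, 0.1525]
orientation: [-3.139, 0.01, -0.008]
force: [-0.8, 0.0, -1.1]
opening: 0.0231
```

```bash
python3 -c "
from h import *
need((.529,-.152,.10))
"
```

```text
t 10.6 p [ 0.5314 -0.1444  0.1525] z [ 0.005  0.003 -1.   ] y [-0.006 -1.    -0.003] F [-0.79  0.04 -1.1 ] op 0.0231 q [-0.36  0.01  1.67  0.    1.45  1.21]
shift cm [-0.24 -0.76 -5.25] turn [-0.0028  0.005  -0.0059]
```

Call:
{"method": "send_rows", "body": {"series": [{"wx":-0.002,"wy":0.004,"wz":-0.005,"dx":-0.2,"dy":-0.6,"dz":-1.0,"fingers":255},{"wx":0,"wy":0,"wz":0,"dx":0,"dy":0,"dz":-1.5,"fingers":255},{"wx":0,"wy":0,"wz":0,"dx":0,"dy":0,"dz":-1.5,"fingers":255},{"wx":0,"wy":0,"wz":0,"dx":0,"dy":0,"dz":0,"fingers":255},{"wx":0,"wy":0,"wz":0,"dx":0,"dy":0,"dz":0,"fingers":255}]}}

```text
t: 11.02
tool_pos: [0.5302, -0.1492, 0.111]
orientation: [3.14, -0.011, 0.004]
force: [0.1, -0.4, -1.3]
opening: 0.0231
```

```bash
python3 -c "
from h import *
need((.529,-.152,.06))
cv2.imwrite('pics/s12c.png',cv2.resize(snap('scene','s12')[150:300,170:330][:,:,::-1],(640,600)))
cv2.imwrite('pics/t12c.png',cv2.resize(snap('top','t12')[160:280,310:440][:,:,::-1],(650,600)))
"
```

```text
t 11.02 p [ 0.5302 -0.1492  0.111 ] z [ 0.003 -0.001 -1.   ] y [-0.007 -1.     0.001] F [ 0.14 -0.39 -1.34] op 0.0231 q [-0.37  0.04  1.72 -0.    1.38  1.21]
shift cm [-0.12 -0.28 -5.1 ] turn [ 0.0011  0.0026 -0.0053]
```

View pics/s12c.png

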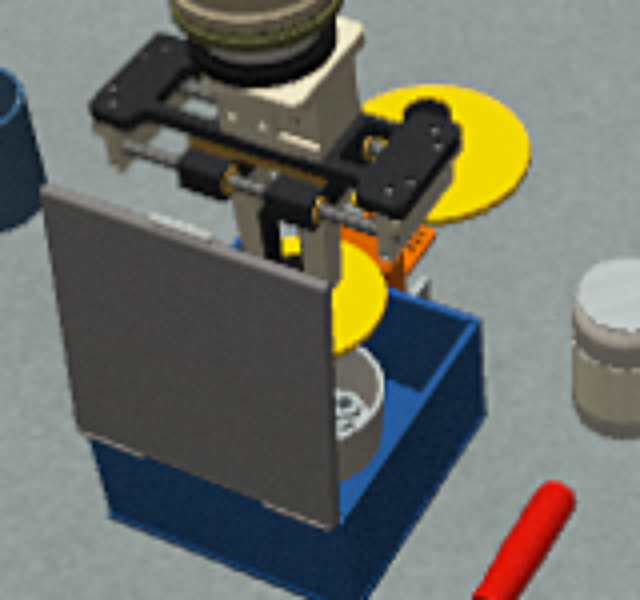

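View pics/t12c.png

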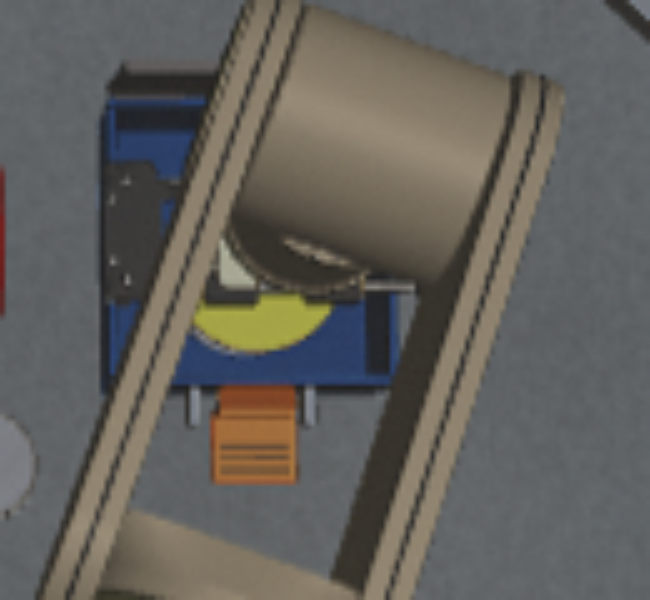

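```bash
cat > disc.py <<'E'
from h import *
from scipy.optimize import least_squares
def disc(f,z,box):
    im=cv2.imread(f"pics/{f}.png"); h=cv2.cvtColor(im,cv2.COLOR_BGR2HSV); x,y,w,hh=box
    m=cv2.inRange(h,np.array((24,120,90)),np.array((34,255,255)))[y:y+hh,x:x+w]
    # lowest yellow pixel per column = free lower edge
    P=[]
    for c in range(w):
        r=np.where(m[:,c])[0]
        if len(r): P.append(on_z("top",x+c,y+r.max()+.5,z)[:2])
    P=np.array(P[1:-1]); 
    s=least_squares(lambda q:np.hypot(*(P-q).T)-.05,P.mean(0)+[.04,0],loss="soft_l1",f_scale=.001)
    print(len(P),s.x.round(4),np.abs(s.fun).max())
if __name__=="__main__":
    disc("t12",.135,(345,212,40,22))
E
python3 disc.py
```

```text
26 [ 0.5291 -0.15  ] 0.0010370382229307404
```

The disc measures (0.529, -0.150), matching the offset from the tool at the grasp. I'll shift it to the pot centre and lower it gently.

Call:
{"method": "send_rows", "body": {"series": [{"wx":0.001,"wy":0.002,"wz":-0.005,"dx":-0.2,"dy":-0.3,"dz":-0.6,"fingers":255},{"wx":0,"wy":0,"wz":0,"dx":0,"dy":0,"dz":-1.0,"fingers":255},{"wx":0,"wy":0,"wz":0,"dx":0,"dy":0,"dz":-1.0,"fingers":255},{"wx":0,"wy":0,"wz":0,"dx":0,"dy":0,"dz":-1.0,"fingers":255},{"wx":0,"wy":0,"wz":0,"dx":0,"dy":0,"dz":-0.5,"fingers":255},{"wx":0,"wy":0,"wz":0,"dx":0,"dy":0,"dz":0,"fingers":255},{"wx":0,"wy":0,"wz":0,"dx":0,"dy":0,"dz":0,"fingers":255}]}}

```text
t: 11.7
tool_pos: [0.5289, -0.1534, 0.0678]
orientation: [3.14, -0.02, 0.005]
force: [-0.6, 0.3, -1.3]
opening: 0.0231
```

```bash
python3 -c "
from disc import *
s,R=st();need((.528,-.152,.034))
cv2.imwrite('pics/t13c.png',cv2.resize(snap('top','t13')[160:280,310:440][:,:,::-1],(650,600)))
disc('t13',s['tool_pos'][2]+.024,(345,205,38,28))
"
```

```text
t 11.7 p [ 0.5289 -0.1534  0.0678] z [ 0.003 -0.001 -1.   ] y [-0.013 -1.     0.001] F [-0.57  0.32 -1.31] op 0.0231 q [-0.38  0.08  1.76 -0.    1.3   1.21]
t 11.7 p [ 0.5289 -0.1534  0.0678] z [ 0.003 -0.001 -1.   ] y [-0.013 -1.     0.001] F [-0.57  0.32 -1.31] op 0.0231 q [-0.38  0.08  1.76 -0.    1.3   1.21]
shift cm [-0.09  0.14 -3.38] turn [0.0013 0.003  0.001 ]
24 [ 0.5278 -0.1537] 0.0013008809324563109
```

View pics/t13c.png

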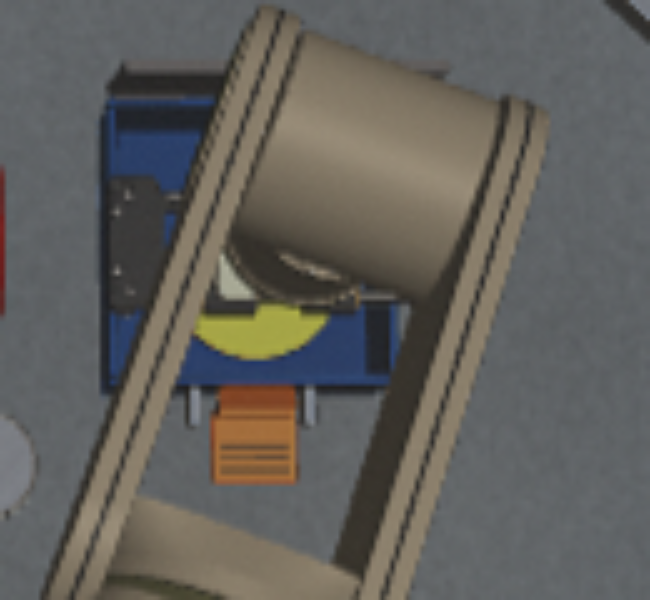

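Call:
{"method": "send_rows", "body": {"series": [{"wx":0.001,"wy":0.003,"wz":0,"dx":-0.1,"dy":0.05,"dz":-0.6,"fingers":255},{"wx":0,"wy":0,"wz":0,"dx":0,"dy":0,"dz":-0.8,"fingers":255},{"wx":0,"wy":0,"wz":0,"dx":0,"dy":0,"dz":-0.6,"fingers":255},{"wx":0,"wy":0,"wz":0,"dx":0,"dy":0,"dz":0,"fingers":255}]}}

```text
t: 12.08
tool_pos: [0.5288, -0.1531, 0.0472]
orientation: [3.141, -0.02, 0.003]
force: [-0.3, -0.1, -2.2]
opening: 0.0231
```

```bash
python3 -c "
from disc import *
need((.528,-.153,.034))
"
```

```text
t 12.08 p [ 0.5288 -0.1531  0.0472] z [ 0.002 -0.001 -1.   ] y [-0.013 -1.     0.001] F [-0.35 -0.11 -2.23] op 0.0231 q [-0.37  0.1   1.77 -0.    1.26  1.21]
shift cm [-0.08  0.01 -1.32] turn [0.0009 0.0019 0.0007]
```

Call:
{"method": "send_rows", "body": {"series": [{"wx":0.001,"wy":0.002,"wz":0,"dx":-0.08,"dy":0,"dz":-0.4,"fingers":255},{"wx":0,"wy":0,"wz":0,"dx":0,"dy":0,"dz":-0.3,"fingers":255},{"wx":0,"wy":0,"wz":0,"dx":0,"dy":0,"dz":-0.2,"fingers":255}]}}

```text
t: 12.33
tool_pos: [0.528, -0.1531, 0.0375]
orientation: [-3.141, 0.02, 0.0]
force: [0.1, -0.5, -1.3]
opening: 0.0231
```

```bash
python3 -c "
from disc import *
need((.528,-.153,.034))
"
```

```text
t 12.33 p [ 0.528  -0.1531  0.0375] z [-0.  0. -1.] y [-0.013 -1.    -0.   ] F [ 0.07 -0.48 -1.33] op 0.0231 q [-0.38  0.12  1.78  0.    1.24  1.21]
shift cm [-0.    0.01 -0.35] turn [-0.0001 -0.0001  0.0006]
```

Call:
{"method": "send_rows", "body": {"series": [{"wx":0,"wy":0,"wz":0,"dx":0,"dy":0,"dz":-0.2,"fingers":255},{"wx":0,"wy":0,"wz":0,"dx":0,"dy":0,"dz":-0.1,"fingers":255},{"wx":0,"wy":0,"wz":0,"dx":0,"dy":0,"dz":0,"fingers":255}]}}

```text
t: 12.58
tool_pos: [0.5281, -0.1532, 0.0346]
orientation: [3.142, -0.02, -0.0]
force: [-0.1, -0.0, -1.0]
opening: 0.0231
```

```bash
python3 -c "
from disc import *
need((.528,-.153,.034))
"
```

```text
t 12.58 p [ 0.5281 -0.1532  0.0346] z [-0. -0. -1.] y [-0.013 -1.     0.   ] F [-0.12 -0.   -0.98] op 0.0231 q [-0.38  0.12  1.78 -0.    1.24  1.21]
shift cm [-0.01  0.02 -0.06] turn [ 0.     -0.0002  0.0006]
```

Call:
{"method": "send_rows", "body": {"series": [{"wx":0,"wy":0,"wz":0,"dx":0,"dy":0,"dz":-0.1,"fingers":255},{"wx":0,"wy":0,"wz":0,"dx":0,"dy":0,"dz":-0.1,"fingers":255}]}}

```text
t: 12.75
tool_pos: [0.5285, -0.1534, 0.0343]
orientation: [3.141, -0.02, 0.001]
force: [-5.4, 2.2, 9.0]
opening: 0.0231
```

```bash
python3 -c "
from disc import *
need((.528,-.153,.034))
"
```

```text
t 12.75 p [ 0.5285 -0.1534  0.0343] z [ 0. -0. -1.] y [-0.013 -1.     0.   ] F [-5.44  2.25  8.96] op 0.0231 q [-0.38  0.12  1.78 -0.    1.24  1.21]
shift cm [-0.05  0.04 -0.03] turn [0.0003 0.0004 0.0005]
```

It touched down at 0.0343, where 0.034 was predicted for fully seated (a caught plug would stop about 8 mm higher). Letting go.

Call:
{"method": "send_rows", "body": {"newtons": 5, "series": [{"wx":0,"wy":0,"wz":0,"dx":0,"dy":0,"dz":0,"fingers":255},{"wx":0,"wy":0,"wz":0,"dx":0,"dy":0,"dz":0,"fingers":180},{"wx":0,"wy":0,"wz":0,"dx":0,"dy":0,"dz":0,"fingers":150},{"wx":0,"wy":0,"wz":0,"dx":0,"dy":0,"dz":0,"fingers":130},{"wx":0,"wy":0,"wz":0,"dx":0,"dy":0,"dz":0,"fingers":130},{"wx":0,"wy":0,"wz":0,"dx":0,"dy":0,"dz":0,"fingers":130}]}}

```text
t: 13.25
tool_pos: [0.5299, -0.1539, 0.0354]
orientation: [3.14, -0.02, 0.005]
force: [-0.7, -0.4, -0.1]
opening: 0.0446
```

```bash
python3 -c "
from disc import *
need((.528,-.153,.134))
cv2.imwrite('pics/s14c.png',cv2.resize(snap('scene','s14')[150:300,170:330][:,:,::-1],(640,600)))
snap('top','t14'); disc('t14',.058,(345,205,38,28))
"
```

```text
t 13.25 p [ 0.5299 -0.1539  0.0354] z [ 0.003 -0.001 -1.   ] y [-0.013 -1.     0.001] F [-0.67 -0.43 -0.05] op 0.0446 q [-0.38  0.12  1.78 -0.    1.24  1.21]
shift cm [-0.19  0.09  9.86] turn [0.0015 0.0034 0.0006]
24 [ 0.5278 -0.1539] 0.0014347999233268946
```

View pics/s14c.png

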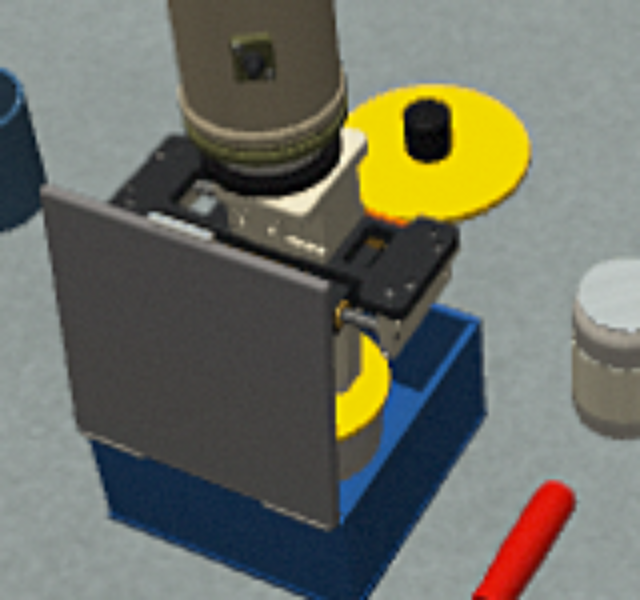

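Released. Rising straight up, then backing off for a look.

Call:
{"method": "send_rows", "body": {"series": [{"wx":0,"wy":0,"wz":0,"dx":-0.1,"dy":0,"dz":0.5,"fingers":130},{"wx":0,"wy":0,"wz":0,"dx":0,"dy":0,"dz":1.5,"fingers":130},{"wx":0,"wy":0,"wz":0,"dx":0,"dy":0,"dz":2.0,"fingers":130},{"wx":0,"wy":0,"wz":0,"dx":0,"dy":0,"dz":3.0,"fingers":255},{"wx":0,"wy":0,"wz":0,"dx":0,"dy":0,"dz":3.0,"fingers":255},{"wx":0,"wy":0,"wz":0,"dx":0,"dy":0,"dz":3.0,"fingers":255},{"wx":0,"wy":0,"wz":0,"dx":0,"dy":0,"dz":3.0,"fingers":255},{"wx":0,"wy":0,"wz":0,"dx":-1.0,"dy":0,"dz":3.0,"fingers":255},{"wx":0,"wy":0,"wz":0,"dx":-2.5,"dy":0,"dz":3.0,"fingers":255},{"wx":0,"wy":0,"wz":0,"dx":-2.5,"dy":0,"dz":3.0,"fingers":255},{"wx":0,"wy":0,"wz":0,"dx":-2.5,"dy":0,"dz":1.0,"fingers":255},{"wx":0,"wy":0,"wz":0,"dx":-2.5,"dy":0,"dz":0,"fingers":255},{"wx":0,"wy":0,"wz":0,"dx":-2.5,"dy":0,"dz":0,"fingers":255}]}}

```text
t: 14.43
tool_pos: [0.3846, -0.1507, 0.3089]
orientation: [3.14, -0.015, 0.0]
force: [-0.3, -0.5, 0.0]
opening: 0.0006
```

```bash
python3 -c "
from disc import *
need((.528,-.153,.25))
cv2.imwrite('pics/s15c.png',cv2.resize(snap('scene','s15')[150:300,170:330][:,:,::-1],(640,600)))
cv2.imwrite('pics/t15c.png',cv2.resize(snap('top','t15')[160:280,310:440][:,:,::-1],(650,600)))
"
```

```text
t 14.43 p [ 0.3846 -0.1507  0.3089] z [ 0.    -0.001 -1.   ] y [-0.01  -1.     0.001] F [-0.31 -0.5   0.02] op 0.0006 q [-0.5  -0.4   1.75 -0.    1.79  1.08]
shift cm [14.34 -0.23 -5.89] turn [ 0.0012  0.0001 -0.0022]
```

View pics/s15c.png

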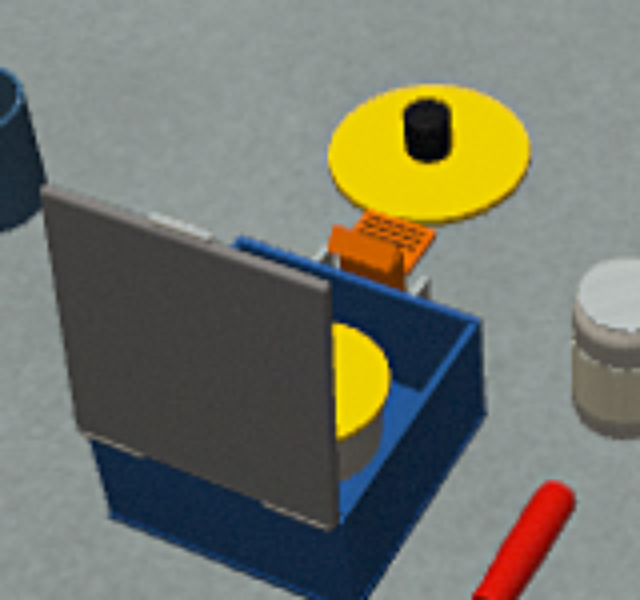

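View pics/t15c.png

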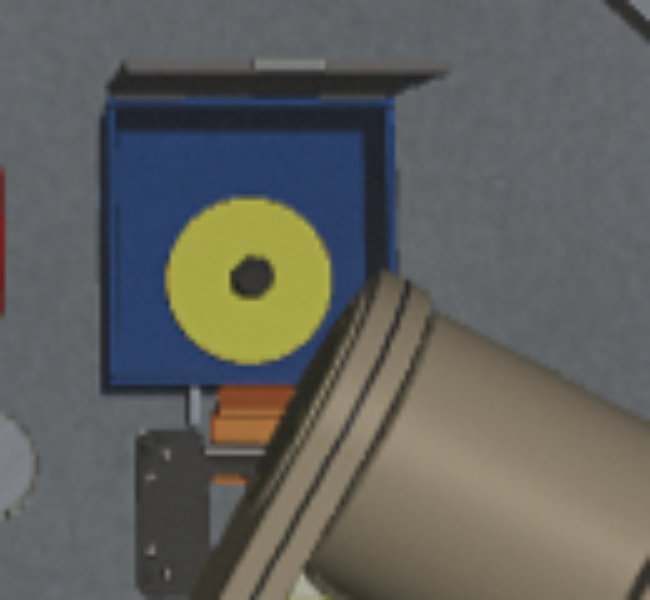

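Let me verify the seating by circle fit, then move over and behind the lid.

```bash
python3 - <<'E'
from h import *
t=cv2.imread("pics/t15.png");h=cv2.cvtColor(t,cv2.COLOR_BGR2HSV)
m=cv2.inRange(h,np.array((24,120,90)),np.array((34,255,255)));m[:190]=0;m[235:]=0;m[:,:335]=0;m[:,385:]=0
c=max(cv2.findContours(m,0,cv2.CHAIN_APPROX_NONE)[0],key=cv2.contourArea)
P=np.array([on_z("top",p[0][0],p[0][1],.058)[:2] for p in c])
A=np.c_[2*P,np.ones(len(P))];s=np.linalg.lstsq(A,(P**2).sum(1),rcond=None)[0]
print(s[:2].round(4),np.sqrt(s[2]+s[0]**2+s[1]**2).round(4)); e=cv2.fitEllipse(c); print(e)
E
```

```text
[ 0.5269 -0.1543] 0.0477
((359.24407958984375, 215.81243896484375), (31.792247772216797, 31.939828872680664), 138.24012756347656)
```

Call:
{"method": "send_rows", "body": {"series": [{"wx":0,"wy":0,"wz":0,"dx":1.0,"dy":0,"dz":0.3,"fingers":255},{"wx":0,"wy":0,"wz":0,"dx":2.0,"dy":0,"dz":0.3,"fingers":255},{"wx":0,"wy":0,"wz":0,"dx":2.5,"dy":0,"dz":0.3,"fingers":255},{"wx":0,"wy":0,"wz":0,"dx":2.5,"dy":0,"dz":0.3,"fingers":255},{"wx":0,"wy":0,"wz":0,"dx":2.5,"dy":0,"dz":0.3,"fingers":255}]}}

```text
t: 14.95
tool_pos: [0.4943, -0.151, 0.3264]
orientation: [3.137, -0.025, 0.009]
force: [0.3, -0.2, 0.6]
opening: 0.0009
```

```bash
python3 -c "
from disc import *
need((.68,-.156,.31))
"
```

```text
t 14.95 p [ 0.4943 -0.151   0.3264] z [ 0.006 -0.004 -1.   ] y [-0.016 -1.     0.004] F [ 0.32 -0.24  0.58] op 0.0009 q [-0.39 -0.12  1.48 -0.    1.77  1.19]
shift cm [18.57 -0.5  -1.64] turn [0.0042 0.0059 0.0036]
```

The cover's disc is centred at (0.5269, -0.1543), 1–2 mm from the pot centre, and its outline is round, so it is level. Continuing over the lid.

Call:
{"method": "send_rows", "body": {"series": [{"wx":0.002,"wy":0.003,"wz":0.002,"dx":2.4,"dy":0,"dz":0.1,"fingers":255},{"wx":0.002,"wy":0.003,"wz":0.002,"dx":2.4,"dy":0,"dz":0.1,"fingers":255},{"wx":0,"wy":0,"wz":0,"dx":2.4,"dy":0,"dz":0.1,"fingers":255},{"wx":0,"wy":0,"wz":0,"dx":2.4,"dy":0,"dz":0.1,"fingers":255},{"wx":0,"wy":0,"wz":0,"dx":2.4,"dy":0,"dz":0.1,"fingers":255},{"wx":0,"wy":0,"wz":0,"dx":2.4,"dy":0,"dz":0.1,"fingers":255},{"wx":0,"wy":0,"wz":0,"dx":2.0,"dy":-0.2,"dz":0.1,"fingers":255},{"wx":0,"wy":0,"wz":0,"dx":1.0,"dy":-0.2,"dz":0,"fingers":255},{"wx":0,"wy":0,"wz":0,"dx":0,"dy":0,"dz":0,"fingers":255},{"wx":0,"wy":0,"wz":0,"dx":0,"dy":0,"dz":0,"fingers":255}]}}

```text
t: 15.78
tool_pos: [0.6946, -0.1466, 0.3153]
orientation: [-3.135, 0.008, 0.019]
force: [0.1, -0.7, 0.2]
opening: 0.0008
```

```bash
python3 -c "
from disc import *
need((.67,-.156,.195)); snap('scene','s16')
"
```

```text
t 15.78 p [ 0.6946 -0.1466  0.3153] z [-0.012  0.007 -1.   ] y [-0.005 -1.    -0.007] F [ 0.06 -0.67  0.21] op 0.0008 q [-0.28  0.45  0.87  0.    1.83  1.29]
shift cm [ -2.46  -0.94 -12.03] turn [-0.0068 -0.0119 -0.0072]
```

View pics/s16.png

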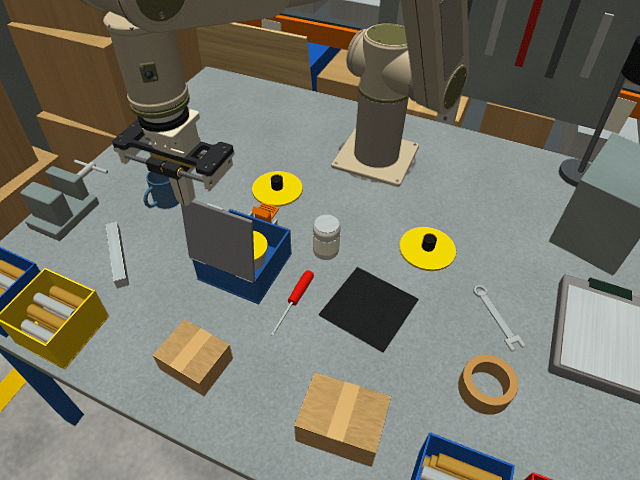

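```bash
python3 -c "
from disc import *
for z in (.315,.345): print(np.round(proj('scene',(.6946,-.1466,z)),1), np.round(proj('top',(.6946,-.1466,z)),1))
for y in(-.24,-.155,-.07): print(np.round(proj('scene',(.609,y,.26)),1),np.round(proj('scene',(.63,y,.09)),1))
cv2.imwrite('pics/s16c.png',cv2.resize(cv2.imread('pics/s16.png')[100:290,100:310],(660,597)))
cv2.imwrite('pics/t16c.png',cv2.resize(snap('top','t16')[80:260,300:480][:,:,::-1],(600,600)))
"
```

```text
[190.1 215.1] [366.3 136.9]
[187.1 203. ] [367.9 133.5]
[180.5 193.9] [189.7 254.7]
[215.7 205.7] [221.6 266.7]
[252.9 218.1] [255.  279.3]
```

View pics/s16c.png

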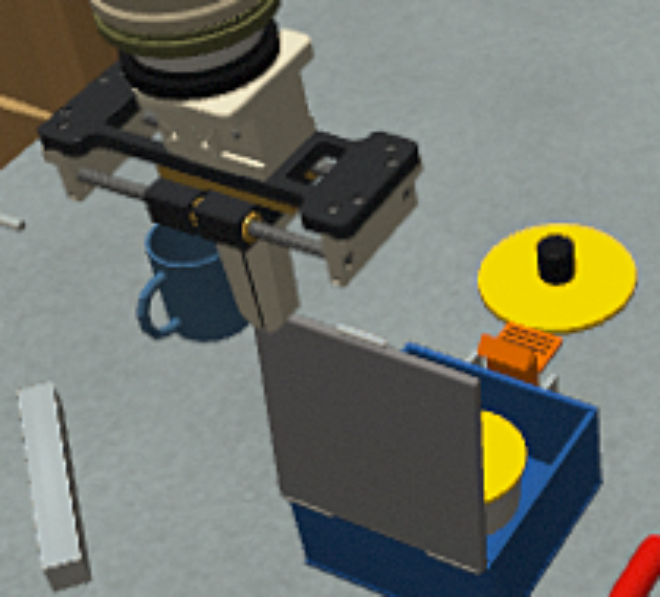

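View pics/t16c.png

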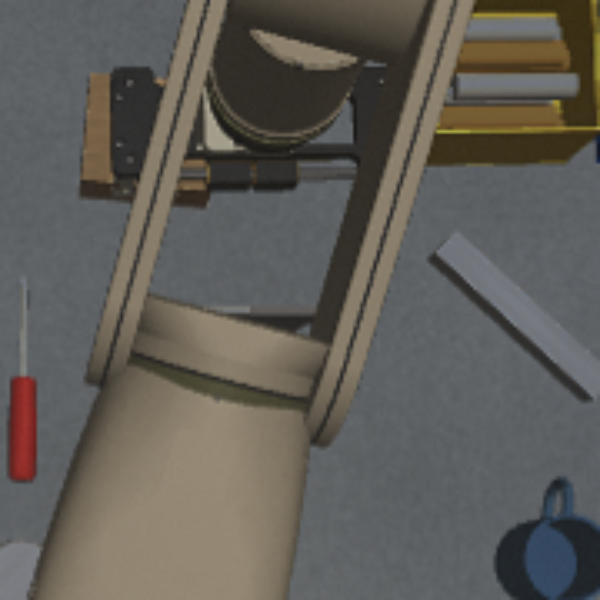

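Everything projects where expected, with the tips at z≈0.345 beyond the lid. I'll lower behind the lid.

Call:
{"method": "send_rows", "body": {"series": [{"wx":-0.003,"wy":-0.006,"wz":-0.003,"dx":-0.6,"dy":-0.5,"dz":-1.0,"fingers":255},{"wx":-0.003,"wy":-0.006,"wz":-0.003,"dx":-0.6,"dy":-0.5,"dz":-2.0,"fingers":255},{"wx":0,"wy":0,"wz":0,"dx":0,"dy":0,"dz":-2.0,"fingers":255},{"wx":0,"wy":0,"wz":0,"dx":0,"dy":0,"dz":-2.0,"fingers":255},{"wx":0,"wy":0,"wz":0,"dx":0,"dy":0,"dz":-2.0,"fingers":255},{"wx":0,"wy":0,"wz":0,"dx":0,"dy":0,"dz":-2.0,"fingers":255},{"wx":0,"wy":0,"wz":0,"dx":0,"dy":0,"dz":0,"fingers":255},{"wx":0,"wy":0,"wz":0,"dx":0,"dy":0,"dz":0,"fingers":255}]}}

```text
t: 16.55
tool_pos: [0.6778, -0.1569, 0.2087]
orientation: [3.139, -0.021, 0.016]
force: [0.4, -0.5, 0.7]
opening: 0.0006
```

```bash
python3 -c "
from disc import *
need((.63,-.156,.2))
cv2.imwrite('pics/s17c.png',cv2.resize(snap('scene','s17')[100:290,100:310][:,:,::-1],(660,597)))
"
```

```text
t 16.55 p [ 0.6778 -0.1569  0.2087] z [ 0.01  -0.003 -1.   ] y [-0.013 -1.     0.003] F [ 0.38 -0.46  0.7 ] op 0.0006 q [-0.3   0.37  1.16  0.    1.6   1.28]
shift cm [-4.78  0.09 -0.87] turn [0.0028 0.01   0.0014]
```

View pics/s17c.png

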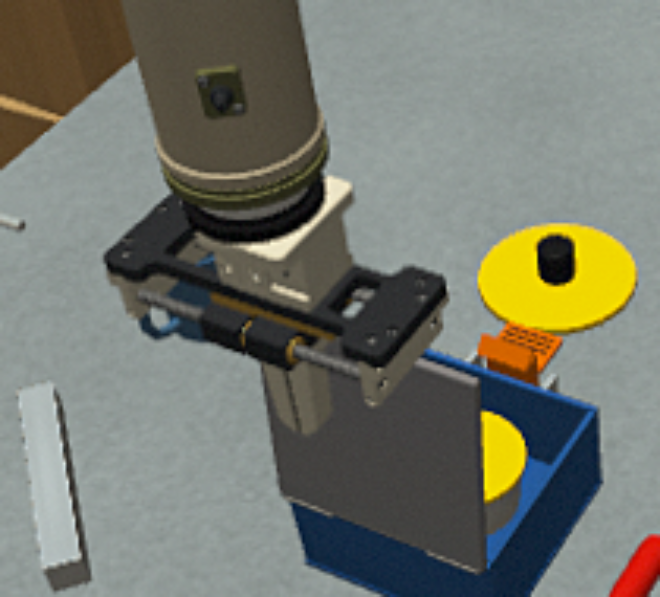

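The fingers are behind the lid. Pulling it over along the arc.

Call:
{"method": "send_rows", "body": {"series": [{"wx":0.002,"wy":0.008,"wz":0,"dx":-1.0,"dy":0,"dz":-0.3,"fingers":255},{"wx":0,"wy":0,"wz":0,"dx":-1.5,"dy":0,"dz":-0.2,"fingers":255},{"wx":0,"wy":0,"wz":0,"dx":-1.5,"dy":0,"dz":-0.1,"fingers":255},{"wx":0,"wy":0,"wz":0,"dx":-1.3,"dy":0,"dz":0,"fingers":255},{"wx":0,"wy":0,"wz":0,"dx":-1.3,"dy":0,"dz":0,"fingers":255},{"wx":0,"wy":0,"wz":0,"dx":-1.3,"dy":0,"dz":0,"fingers":255}]}}

```text
t: 17.1
tool_pos: [0.6014, -0.1577, 0.2144]
orientation: [3.136, -0.02, 0.026]
force: [1.2, 0.1, -0.6]
opening: 0.0006
```

```bash
python3 -c "
from disc import *
need((.5577,-.155,.1747))
cv2.imwrite('pics/s18c.png',cv2.resize(snap('scene','s18')[100:290,100:310][:,:,::-1],(660,597)))
"
```

```text
t 17.1 p [ 0.6014 -0.1577  0.2144] z [ 0.017 -0.005 -1.   ] y [-0.013 -1.     0.005] F [ 1.19  0.14 -0.65] op 0.0006 q [-0.34  0.16  1.4   0.    1.56  1.24]
shift cm [-4.37  0.27 -3.97] turn [0.0051 0.0168 0.0008]
```

View pics/s18c.png

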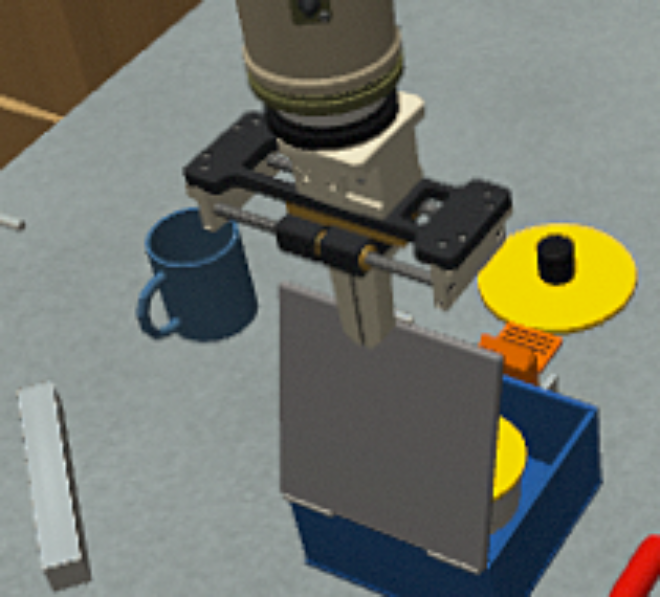

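Call:
{"method": "send_rows", "body": {"series": [{"wx":0.003,"wy":0.009,"wz":0,"dx":-0.8,"dy":0.1,"dz":-1.2,"fingers":255},{"wx":0.002,"wy":0.008,"wz":0,"dx":-1.2,"dy":0.1,"dz":-1.3,"fingers":255},{"wx":0,"wy":0,"wz":0,"dx":-1.2,"dy":0,"dz":-1.0,"fingers":255},{"wx":0,"wy":0,"wz":0,"dx":-1.0,"dy":0,"dz":-1.0,"fingers":255},{"wx":0,"wy":0,"wz":0,"dx":-0.3,"dy":0,"dz":-0.3,"fingers":255}]}}

```text
t: 17.57
tool_pos: [0.5606, -0.1581, 0.1804]
orientation: [3.134, -0.021, 0.032]
force: [0.3, 0.4, -0.0]
opening: 0.0004
```

```bash
python3 -c "
from disc import *
need((.5275,-.155,.1457))
cv2.imwrite('pics/s19c.png',cv2.resize(snap('scene','s19')[100:290,100:310][:,:,::-1],(660,597)))
"
```

```text
t 17.57 p [ 0.5606 -0.1581  0.1804] z [ 0.021 -0.008 -1.   ] y [-0.014 -1.     0.007] F [ 0.33  0.37 -0.04] op 0.0004 q [-0.36  0.06  1.57  0.    1.49  1.22]
shift cm [-3.31  0.31 -3.47] turn [0.0076 0.0207 0.0015]
```

View pics/s19c.png

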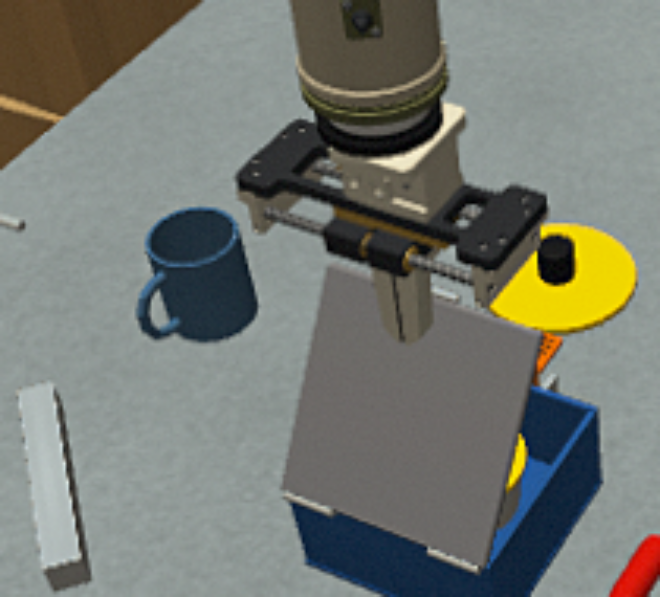

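The lid is following the fingers. Continuing along the arc.

Call:
{"method": "send_rows", "body": {"series": [{"wx":0.004,"wy":0.01,"wz":0,"dx":-0.8,"dy":0.15,"dz":-1.0,"fingers":255},{"wx":0.004,"wy":0.01,"wz":0,"dx":-1.0,"dy":0.15,"dz":-1.2,"fingers":255},{"wx":0,"wy":0,"wz":0,"dx":-0.9,"dy":0,"dz":-1.2,"fingers":255},{"wx":0,"wy":0,"wz":0,"dx":-0.7,"dy":0,"dz":-1.3,"fingers":255},{"wx":0,"wy":0,"wz":0,"dx":-0.6,"dy":0,"dz":-1.3,"fingers":255}]}}

```text
t: 18.03
tool_pos: [0.5265, -0.1569, 0.1283]
orientation: [3.137, -0.021, 0.023]
force: [0.1, -0.6, 1.9]
opening: 0.0004
```

```bash
python3 -c "
from disc import *
need((.507,-.155,.109))
"
```

```text
t 18.03 p [ 0.5265 -0.1569  0.1283] z [ 0.015 -0.005 -1.   ] y [-0.013 -1.     0.004] F [ 0.14 -0.57  1.88] op 0.0004 q [-0.38  0.01  1.72  0.    1.4   1.2 ]
shift cm [-1.95  0.19 -1.93] turn [0.0046 0.0145 0.0011]
```

Call:
{"method": "send_rows", "body": {"series": [{"wx":0.003,"wy":0.008,"wz":0,"dx":-0.9,"dy":0.1,"dz":-0.8,"fingers":255},{"wx":0.002,"wy":0.007,"wz":0,"dx":-0.9,"dy":0.1,"dz":-0.8,"fingers":255},{"wx":0,"wy":0,"wz":0,"dx":-0.4,"dy":0,"dz":-0.9,"fingers":255},{"wx":0,"wy":0,"wz":0,"dx":-0.1,"dy":0,"dz":-0.8,"fingers":255},{"wx":0,"wy":0,"wz":0,"dx":0,"dy":0,"dz":0,"fingers":255}]}}

```text
t: 18.45
tool_pos: [0.5019, -0.1546, 0.0928]
orientation: [-3.14, 0.021, 0.004]
force: [1.1, -0.1, -0.1]
opening: 0.0006
```

```bash
python3 -c "
from disc import *
need((.4985,-.155,.068))
cv2.imwrite('pics/s20c.png',cv2.resize(snap('scene','s20')[100:290,100:310][:,:,::-1],(660,597)))
"
```

```text
t 18.45 p [ 0.5019 -0.1546  0.0928] z [-0.003  0.001 -1.   ] y [-0.013 -1.    -0.001] F [ 1.06 -0.14 -0.14] op 0.0006 q [-0.4  -0.01  1.8   0.    1.35  1.19]
shift cm [-0.34 -0.04 -2.48] turn [-0.0014 -0.0025  0.0011]
```

View pics/s20c.png

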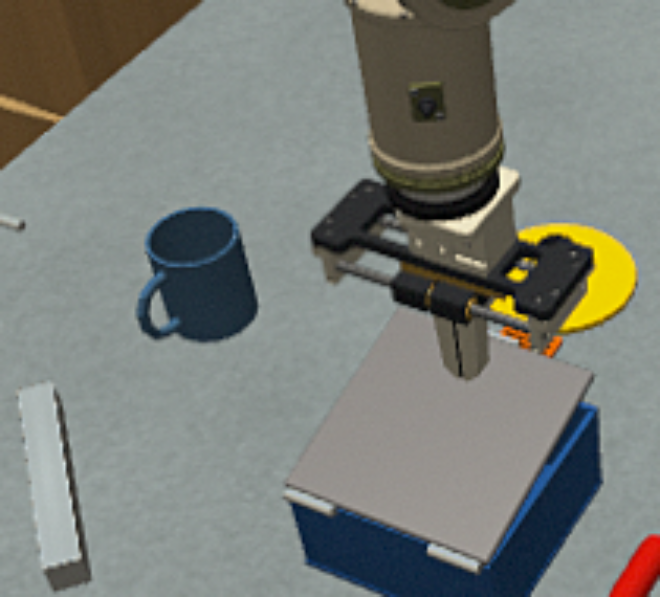

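Call:
{"method": "send_rows", "body": {"series": [{"wx":-0.001,"wy":-0.002,"wz":0,"dx":-0.3,"dy":0,"dz":-0.7,"fingers":255},{"wx":0,"wy":0,"wz":0,"dx":0,"dy":0,"dz":-0.7,"fingers":255},{"wx":0,"wy":0,"wz":0,"dx":0,"dy":0,"dz":-0.5,"fingers":255},{"wx":0,"wy":0,"wz":0,"dx":0,"dy":0,"dz":-0.3,"fingers":255}]}}

```text
t: 18.83
tool_pos: [0.5011, -0.1555, 0.0725]
orientation: [3.14, -0.02, 0.006]
force: [-4.5, 1.0, 10.0]
opening: 0.0008
```

```bash
python3 -c "
from disc import *
need((.4985,-.155,.068))
"
```

```text
t 18.83 p [ 0.5011 -0.1555  0.0725] z [ 0.004 -0.002 -1.   ] y [-0.013 -1.     0.002] F [-4.49  0.97 10.01] op 0.0008 q [-0.4   0.01  1.83 -0.    1.3   1.19]
shift cm [-0.26  0.05 -0.45] turn [0.0016 0.0036 0.0008]
```

It is pushing against the latch hook at 10 N. A little further.

Call:
{"method": "send_rows", "body": {"series": [{"wx":0,"wy":0.003,"wz":0,"dx":-0.1,"dy":0,"dz":-0.3,"fingers":255},{"wx":0,"wy":0,"wz":0,"dx":0,"dy":0,"dz":-0.3,"fingers":255},{"wx":0,"wy":0,"wz":0,"dx":0,"dy":0,"dz":-0.3,"fingers":255}]}}

```text
t: 19.08
tool_pos: [0.5009, -0.1557, 0.064]
orientation: [3.14, -0.02, 0.003]
force: [-13.6, 3.8, 40.0]
opening: 0.0005
```

```bash
python3 -c "
from disc import *
need((.4985,-.155,.068))
"
```

```text
t 19.08 p [ 0.5009 -0.1557  0.064 ] z [ 0.002 -0.002 -1.   ] y [-0.013 -1.     0.002] F [-13.59   3.75  40.04] op 0.0005 q [-0.4   0.02  1.83 -0.    1.29  1.19]
shift cm [-0.24  0.07  0.4 ] turn [0.002  0.0018 0.0007]
```

The lid is on its stop (fully down). Backing off gently.

Call:
{"method": "send_rows", "body": {"series": [{"wx":0,"wy":0,"wz":0,"dx":0,"dy":0,"dz":0.3,"fingers":255},{"wx":0,"wy":0,"wz":0,"dx":0,"dy":0,"dz":0.6,"fingers":255},{"wx":0,"wy":0,"wz":0,"dx":0,"dy":0,"dz":1.5,"fingers":255},{"wx":0,"wy":0,"wz":0,"dx":0,"dy":0,"dz":2.5,"fingers":255},{"wx":0,"wy":0,"wz":0,"dx":-0.5,"dy":0,"dz":3.0,"fingers":255},{"wx":0,"wy":0,"wz":0,"dx":-2.0,"dy":0,"dz":3.0,"fingers":255},{"wx":0,"wy":0,"wz":0,"dx":-2.5,"dy":0,"dz":3.0,"fingers":255},{"wx":0,"wy":0,"wz":0,"dx":-2.5,"dy":0,"dz":2.0,"fingers":255},{"wx":0,"wy":0,"wz":0,"dx":-2.5,"dy":0,"dz":0,"fingers":255},{"wx":0,"wy":0,"wz":0,"dx":-2.0,"dy":0,"dz":0,"fingers":255},{"wx":0,"wy":0,"wz":0,"dx":0,"dy":0,"dz":0,"fingers":255},{"wx":0,"wy":0,"wz":0,"dx":0,"dy":0,"dz":0,"fingers":255}]}}

```text
t: 20.08
tool_pos: [0.3741, -0.1544, 0.2285]
orientation: [3.139, -0.018, 0.001]
force: [0.6, -0.3, -0.7]
opening: 0.0004
```

```bash
python3 -c "
from disc import *
st()
snap('scene','s21');snap('top','t21')
a=cv2.imread('pics/s21.png')[190:240,220:300];b=cv2.imread('pics/scene0.png')[190:240,220:300]
cv2.imwrite('pics/s21c.png',np.vstack([cv2.resize(x,(480,300)) for x in(b,a)]))
"
```

```text
t 20.08 p [ 0.3741 -0.1544  0.2285] z [ 0.    -0.003 -1.   ] y [-0.012 -1.     0.003] F [ 0.59 -0.31 -0.65] op 0.0004 q [-0.52 -0.44  1.92 -0.    1.66  1.07]
```

View pics/s21.png

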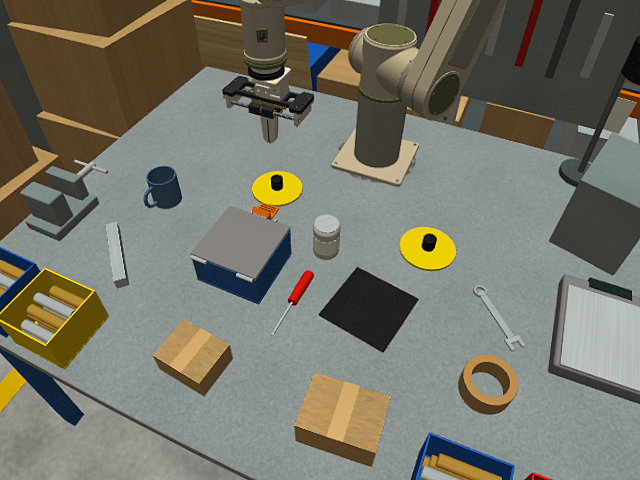

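View pics/s21c.png

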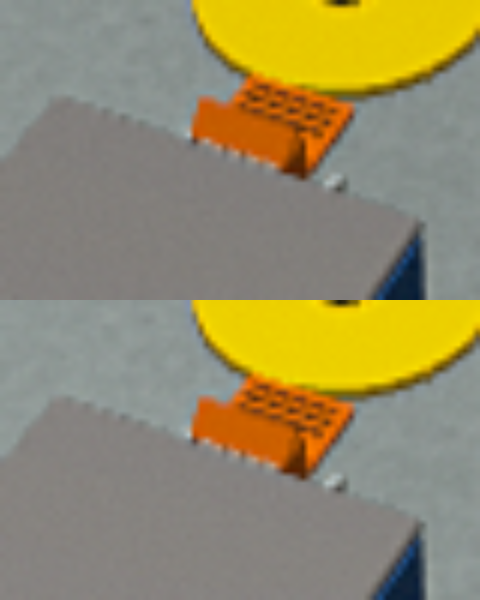

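View pics/t21.png

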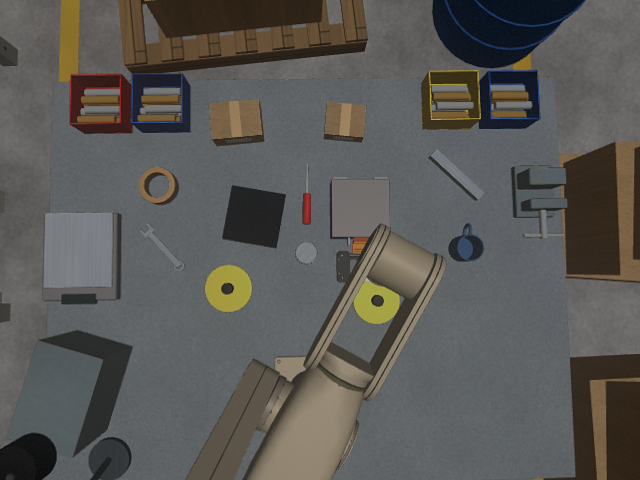

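The lid and latch look the same as in the start picture: lid shut, hook over it, pad at rest. The other objects haven't moved, and the gripper is clear of everything. Handing in.

```bash
python3 -c "
from plant import robot
print(robot.close_job())"
```

```text
the job is handed in; nothing more can be done
None
```

I finished the whole sequence and handed the job in at about 20 s, well inside the 72 s limit; the hand-in reports no verdict.

**What I did:** I pressed the latch and the lid popped open. I took the smallest cover (100 mm, on the mat) by its knob, lowered it onto the pot, and let go. I then swung the lid down from behind and pressed until it reached its stop.

**Last checks:**
- **Cover:** after release its disc centre was at (0.527, -0.154), about 1–2 mm from the pot centre. It touched down within 0.5 mm of the height expected for fully seated, and its outline in the top view was round. I could not see it again once the lid was shut.
- **Lid and latch:** in the last pictures both look the same as at the start, with the lid shut and the hook over it. The gripper was clear of everything and reading no contact force.
- **Other objects:** none showed any visible movement in the last pictures.

**Things that disagreed or came close:**
- **Tool height:** the reported tool height was about 30 mm lower than the real finger tips, as both the pictures and the contacts showed. I corrected for it throughout. The lid's stop suggested about 34 mm, likely from the force of the push.
- **Closing force:** the last push against the lid's stop peaked at about 40 N upward (about 42 N in all), well under the 120 N wrist limit. The 40 N limit is for the arm and the gripper's body, and I was pressing with the finger tips.

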